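Put a pump cassette and a screwdriver away in their cut-out tray

TASK

Put the two things away in the grey cut-out tray. Slide the pump cassette that lies on the tray, without lifting it off, until it drops into the arched pocket, and lay the screwdriver in its own pocket with the blade in the narrow groove; both must lie flat on the pocket floors, and the other things must stay where they are.

Things in the scene. Friction and masses are not known exactly. Their poses are not given: they have to be found in the camera images.
- tray: Fixed cut-out tray, grey deck on a black floor plate, 160 (x) x 284 (y) x 16 mm. Origin: centre of its underside; x roughly away from the robot (within 0.12 rad), z up. Deck at z = 16, all pocket floors at z = 6 mm. Arched cassette pocket in the far part of the -y side; the near part there (x < 8 mm) is plain deck. Screwdriver pocket along x at y = +94 mm.
- cassette_pocket (a point): Middle of the arched pocket, on its floor, axes as the tray's, at (39, -41, 6) mm in the tray. The seated cassette's underside centre lies here, its axes along the tray's. The pocket has the cassette's outline with about 3 mm of play all round; within the arch a tongue of the deck (z = 16 mm) fills the cassette's hollow and joins the plain deck.
- cassette: Loose pump cassette on the tray: flat pale plastic, about 60 g, 56 (x) x 169 (y) x 10 mm. Origin: centre of its underside. Straight back at x = +27.5 mm. Hollow open to -x: apex x = +17, y = 0; half-width 22 mm at x = +10, 31 at x = 0, 38 at x = -12, 46 at x = -21; legs end at x = -27.5, slim stubs out to y = +-84 mm. A light press settles a side that stays up.
- cassette_mid (a point): Centre of the cassette, half-way up its thickness (5 mm above cassette), same axes. It starts flat on the deck, hollow towards the robot, turned up to 0.2 rad against the tray, 55 to 67 mm short of the pocket along tray x, up to 10 mm aside. Two fingertips in its hollow, 44 mm over their outsides, centre it as they push; it drops in by itself over the pocket.
- screwdriver: Small screwdriver, round red handle, 121 mm long, about 45 g, lying on the worktop at the start. Origin under the middle of its length. Lies along its own y: handle y = +13 to +64 mm (20 mm thick from 31 to 57, slimmer in front), blade 3.6 mm thick to the tip at y = -57 mm. May have rolled about y. Axis 9 mm above what the handle lies on.
- driver_handle (a point): Grasp point on the screwdriver's axis in the middle of the thick part of the handle (20 mm across), 42 mm from the origin towards the handle end, 9 mm above the worktop at the start; +y to the handle end, -y to the tip.
- driver_tip (a point): Tip of the blade on the axis, 99 mm from driver_handle.
- driver_pocket_handle (a point): Point of the pocket floor above which driver_handle belongs (9 mm above when seated), axes as the tray's, at (-44.5, 94, 6) mm in the tray. Handle to tray -x, tip to tray +x. Handle cut-out 25 x 56 mm (2.5 mm play each side and end); round this point a finger recess of equal depth, 36 mm along x by 74 mm along y.
- driver_pocket_tip (a point): Floor of the blade groove under the tip of a seated screwdriver, axes as the tray's; the groove is 10 mm wide, too narrow for the handle.
- syringe: Plastic syringe, 105 x 21 x 14 mm, lying. Bystander, loose. Origin: centre of its underside.
- beaker: Clear beaker, 57 mm across, 66 mm high. Bystander, loose. Origin: centre of its underside.
- petri: Clear round dish, 55 mm across, 14 mm high. Bystander, loose. Origin: centre of its underside.

How it is judged (in metres and radians):
At the end, for the whole second after the job is handed in: Cassette in the arched pocket: centre within 5 mm in tray x and y, under 7.5 mm above the floor, tilt under 0.03 rad. Screwdriver in its pocket: handle point within 8 mm along, 6 mm across, under 12.5 mm above the floor; tip within 10 mm, under 14.5 mm above the floor. Both at rest (x of cassette_mid in the frame of cassette_pocket between -0.005 and 0.005 m and y of cassette_mid in the frame of cassette_pocket between -0.005 and 0.005 m and z of cassette_mid in the frame of cassette_pocket below 0.0075 m and angle between cassette's own z axis and vertical below 0.03 rad and x of driver_handle in the frame of driver_pocket_handle between -0.008 and 0.008 m and y of driver_handle in the frame of driver_pocket_handle between -0.006 and 0.006 m and z of driver_handle in the frame of driver_pocket_handle below 0.0125 m and horizontal distance between driver_tip and driver_pocket_tip below 0.01 m and z of driver_tip in the frame of driver_pocket_tip below 0.0145 m and linear speed of each of cassette, screwdriver below 0.01 m/s); the robot touches nothing.
It fails at once if the cassette is lifted more than 25 mm off the tray's deck (z of cassette_mid in the frame of cassette_pocket above 0.04 m).
It fails at once if one of the loose bystanders (syringe, beaker, dish) is moved more than 30 mm (distance of any of syringe, beaker, petri from where it was at the start of the episode above 0.03 m).
It also fails if it takes over 67 s, if anything falls off the work surface, if the arm or the gripper's body presses on something with over 40 N, if the wrist force passes 120 N, or if a joint passes its speed limit or range.

ROBOT

A 6-joint arm with a two-finger parallel gripper is mounted at the origin on a cart in front of the work surface, level with it; the furniture and walls round the work are solid. World frame = base frame: x ahead of the robot, y to its left, z up, the work surface at z = 0. Lengths are in mm, angles in rad, forces in N, time in s.
With the tool pointing down it reaches from about 375 to 900 mm from the base axis. Payload 3.1 kg.
Tool frame: the origin (TCP) lies where the fingers leave the gripper's body, on its centre line; the fingertips stand 73 mm ahead of it and the grasp point (between the pads) lies 54 mm ahead of it (manip.pinch_z is the distance from the TCP to the grasp point, in mm); z points along the fingers, y is the direction in which the jaws open and shut (so a half turn about z gives the same grasp; the last joint's range is limited). The gripper opens to 85 mm and grips with 20 to 120 N. Pads are 22 mm wide; open, the fingers measure 114 mm over their backs; the gripper's body (76 mm by 85 mm) begins 54 mm behind the grasp point. The pads swing forward as they close: fully open they stand 13 mm farther back than shut.
Start: joints at [1.063, 0.527, 1.433, -0, 1.181, -0.178], TCP at [201.776, 591.51, 303.91] pointing down, gripper open.
Joint ranges: [-3.08, 3.08], [-0.75, 2.2], [0.22, 2.44], [-1.43, 4.57], [0, 2.65], [-2.85, 2.85]. Speed limits (rad/s): [2.79, 2.79, 3.14, 3.14, 3.14, 3.14].

INTERFACE

Orientations are given as [roll, pitch, yaw] about the fixed x, y, z axes, in that order (R = Rz(yaw) Ry(pitch) Rx(roll)).
In Python, from rig import manip gives the robot as it stands. The module is installed in compiled form; this text tells all that it offers.
- The arm moves only by the shell command python3 -m crank 'ROWS' [OPENING]. ROWS is JSON, a list of rows, each a list of 6 numbers: the shift along the tool's x, y, z in cm, then the turn, a rotation vector about the tool's x, y, z in degrees. In form: [[x, y, z, wx, wy, wz], ...]. A call has exactly 5 rows; each row shifts and turns the commanded pose from where the row before left it, along the tool's axes as they then stand; what a row does not reach is not made up. A row lasts 1/12 s, in which the tool goes at most 41.7 mm and 7.16 degrees, less where a joint would pass 70% of its speed; a pose out of reach is approached as far as the arm can. A call is refused whole if a number of a shift passes 4.17 or a number of a turn 7.16, either way. A call with a gripper value outside its range is refused whole. OPENING is the closure, from 0 (fully open) to 1 (shut), set as the call begins (- or left out, the last holds). The fingers move at their own pace and stop on an object; the grip force is fixed at half the most. Time passes only in rows, so rows that do not move let the fingers close, or fill a call up. It gives the time, the measured TCP pose, the force and the opening at its end, in the units of the state.
- manip.read_state(): the state, without advancing time (a new reading comes with each control period).
- manip.camera(name): name is "scene" or "top" or "wrist"; returns a dict with "img" (384x512x3 uint8, red, green, blue), "mtx" (3x3 intrinsics, pixels), "world_from_camera" (4x4, takes a point from camera to world coordinates). Camera axes: x right, y down, z forward; pixel columns grow to the right and rows downward; lengths in mm; the calibration is good to about 2 mm. A picture is of the moment at which its call begins. There is no depth.
- manip.close_job(): hands the job in, once; it reports no verdict.
Trained networks look in a picture, given as the dict that the camera call returned (one of the last four; its "shot" number tells which), for a name from the list of things; names that differ only in an ending like _2 or _b are one class to them, and where a whole thing is asked for, a point or a joint stands for the part that bears it (a point fixed in the world has none). Each returns a list of dicts, best first, with "p" (0 to 1); they miss things now and then, are a little off and sometimes report something else, mostly with a low value. They report only what shows in the picture. A call takes as long as a camera call.
- manip.outline_of(target, picture): "mask" (384x512 bool, what is visible of it) and "extent" ([left, top, right, bottom] in pixels, round what is visible of it).
- manip.mark_of(target, picture): "xy" ([column, row] in pixels: a listed point, or the origin of a listed thing).
The state is a dict: "clock": time; "joint_positions": joint angles; "dq": joint speeds; "joint_torque": joint torques, N m; "tcp_pos": TCP position; "tcp_rot": TCP orientation; "contact_force": force on the tool from outside, world axes, zero at the start; "ft_torque": the same for the moment, N m; "finger_gap": finger opening in mm.
Only numpy, scipy, OpenCV 4.12 (cv2) and the standard library are available. Lean on these libraries where they do the work, as an engineer would, in place of code of your own. Each camera call takes 0.05 s, during which the arm holds its last target.

## Working session

There is one attempt and no reset: what is moved stays moved. The work goes in short steps, Python scripts to look and compute and a shell command to move; the robot and the scene stay as the last step left them, time stands still between calls to the robot, and variables do not carry over. Pictures are saved under pics/ and viewed, and the job is handed in when it is done.

```bash
mkdir -p pics; ls
cat > h.py <<'E'
import numpy as np,cv2
from rig import manip
from scipy.spatial.transform import Rotation as R
def ray(c,uv,z):
    K=np.array(c["mtx"]);T=np.array(c["world_from_camera"])
    d=T[:3,:3]@np.linalg.solve(K,[uv[0],uv[1],1.]);o=T[:3,3]
    return o+d*(z-o[2])/d[2]
def proj(c,p):
    K=np.array(c["mtx"]);T=np.linalg.inv(np.array(c["world_from_camera"]))
    q=K@(T[:3,:3]@np.array(p)+T[:3,3]);return q[:2]/q[2]
def save(c,n): cv2.imwrite("pics/"+n+".png",cv2.cvtColor(c["img"],cv2.COLOR_RGB2BGR))
E
python3 - <<'E'
from h import *
s=manip.read_state();print(s)
for n in["top","scene","wrist"]:
    c=manip.camera(n);save(c,n+"0");print(n,np.round(c["world_from_camera"],2).tolist(),c["mtx"])
    for t in["tray","cassette_pocket","cassette","cassette_mid","screwdriver","driver_handle","driver_tip","driver_pocket_handle","driver_pocket_tip","syringe","beaker","petri"]:
        for m in manip.mark_of(t,c)[:2]: print(t,np.round(m["xy"],1),round(m["p"],2), np.round(ray(c,m["xy"],{'tray':0,'cassette_pocket':6,'cassette':16,'cassette_mid':21,'driver_handle':9,'driver_tip':9,'driver_pocket_handle':6,'driver_pocket_tip':6}.get(t,0)),1))
E
```

```text
pics
{'clock': 0.0, 'joint_positions': array([ 1.06349156e+00,  5.28474204e-01,  1.43389983e+00, -9.30191068e-06,
        1.18141600e+00, -1.78530572e-01]), 'dq': array([ 0.00032492, -0.0017649 , -0.00068075, -0.00057408, -0.0005044 ,
       -0.00082207]), 'joint_torque': array([-1.79057056e-04, -4.42359102e+01, -1.78022200e+01, -1.88273561e-04,
        8.38816253e-03,  4.96126191e-06]), 'tcp_pos': array([201.51597219, 591.02677143, 302.92930495]), 'tcp_rot': array([-3.13942868e+00, -3.81756561e-04,  2.81282158e+00]), 'contact_force': array([-0.03118547, -0.59115383, -0.08124873]), 'ft_torque': array([ 0.01754322,  0.00217843, -0.00043368]), 'finger_gap': 85.1816420377864}
top [[0.02, -0.98, 0.18, 319.48], [-1.0, -0.02, -0.02, -34.79], [0.02, -0.18, -0.98, 1311.83], [0.0, 0.0, 0.0, 1.0]] [[404.25113509   0.         254.43928358]
 [  0.         404.25113509 190.73778368]
 [  0.           0.           1.        ]]
tray [228.7 159.8] 0.63 [664.2  30.4   0. ]
cassette_pocket [243.7 148.6] 0.81 [702.5 -18.8   6. ]
cassette [245.5 167.9] 0.76 [633.8 -26.4  16. ]
cassette_mid [242.5 168.5] 
[... 1143 characters left out ...]
_pocket_handle [242.2 165.1] 0.66 [624.3 130.4   6. ]
driver_pocket_tip [271.6 159. ] 0.85 [712.1 109.4   6. ]
driver_pocket_tip [273.5 193.7] 0.56 [640.2 -15.5   6. ]
syringe [315.7 266.9] 0.7 [ 599.4 -267.5    0. ]
beaker [264.2 257.9] 0.94 [ 508.3 -183.3    0. ]
petri [374.7 278.1] 0.98 [ 698.1 -362.     0. ]
petri [316.6 266.9] 0.61 [ 601.3 -268.6   -0. ]
wrist [[0.32, 0.91, 0.27, 132.9], [0.95, -0.31, -0.09, 615.62], [0.0, 0.29, -0.96, 373.88], [0.0, 0.0, 0.0, 1.0]] [[288.04657337   0.         256.69410821]
 [  0.         288.04657337 195.44258945]
 [  0.           0.           1.        ]]
screwdriver [101.7 378. ] 0.49 [458.3 230.7   0. ]
syringe [ 98.7 373.1] 0.17 [447.3 230.9   0. ]
```

Run:
```python
import cv2
a=cv2.imread("pics/top0.png")[100:260,120:390];cv2.imwrite("pics/top0c.png",cv2.resize(a,None,fx=2.9,fy=2.9,interpolation=cv2.INTER_CUBIC))
a=cv2.imread("pics/scene0.png")[120:320,120:400];cv2.imwrite("pics/scene0c.png",cv2.resize(a,None,fx=2.8,fy=2.8,interpolation=cv2.INTER_CUBIC))
```

```text
(no output)
```

View pics/top0c.png

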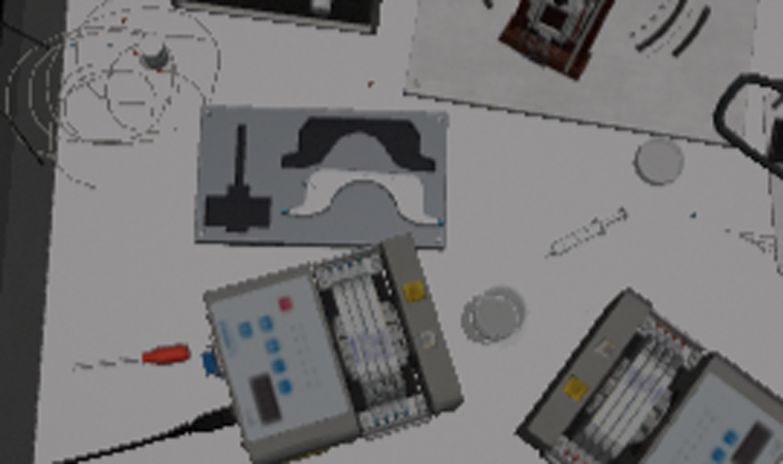

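View pics/scene0c.png

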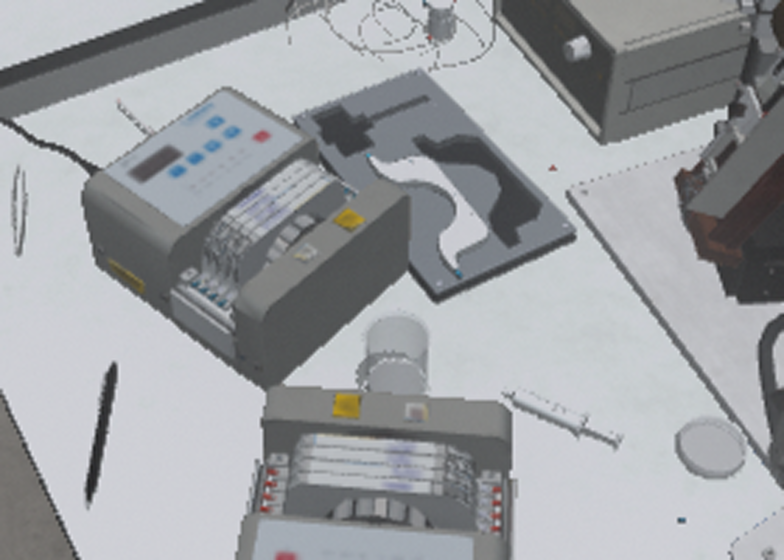

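View pics/wrist0.png

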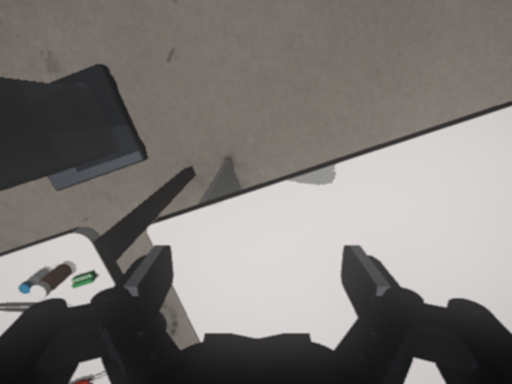

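Run:
```python
from h import *
a=manip.camera("top");b=manip.camera("scene")
def tri(ua,ub):
    A=[];y=[]
    for c,u in((a,ua),(b,ub)):
        T=np.array(c["world_from_camera"]);d=T[:3,:3]@np.linalg.solve(c["mtx"],[*u,1]);d/=np.linalg.norm(d)
        M=np.eye(3)-np.outer(d,d);A.append(M);y.append(M@T[:3,3])
    return np.linalg.lstsq(np.vstack(A),np.hstack(y),rcond=None)[0].round(0)
t=lambda x,y:(120+x/2.9,100+y/2.9); s=lambda x,y:(120+x/2.8,120+y/2.8)
print("pump far right",tri(t(408,236),s(408,190)))
print("pump near right",tri(t(462,408),s(245,300)))
print("panel far left corner",tri(t(206,292),s(222,90)))
print("beaker",tri(t(497,315),s(398,335)))
print("petri",tri(t(658,162),s(710,445)))
# tray corners from top, z=16
for n,p in dict(fl=(202,107),fr=(446,112),nr=(444,247),nl=(197,241)).items(): print(n,ray(a,t(*p),16).round(1))
for n,p in dict(fl=(418,72),fr=(574,234),nr=(438,295)).items(): print(n,ray(b,s(*p),16).round(1))
for n,p in dict(handleend=(188,353),handlefront=(143,358),tip=(75,367)).items(): print(n,ray(a,t(*p),9).round(1))
for n,p in dict(stubL=(284,212),stubR=(440,223),backL=(310,172),backR=(420,178)).items(): print(n,ray(a,t(*p),22).round(1))
```

```text
pump far right [573. -75. 111.]
pump near right [ 392. -131.  130.]
panel far left corner [503. 136. 105.]
beaker [ 501. -175.   63.]
petri [ 687. -366.    9.]
fl [735.5 161.9  16. ]
fr [ 736.6 -118.6   16. ]
nr [ 578. -118.   16.]
nl [578.5 160.   16. ]
fl [732.2 155.   16. ]
fr [ 731.7 -123.9   16. ]
nr [ 581.2 -122.6   16. ]
handleend [452.9 164.9   9. ]
handlefront [446.3 214.3   9. ]
tip [434.7 288.6   9. ]
stubL [612.8  63.1  22. ]
stubR [ 604.2 -112.8   22. ]
backL [659.9  35.3  22. ]
backR [655.9 -89.5  22. ]
```

```bash
cat >> h.py <<'E'
def plan(p,yaw,n,nturn=None):
    s=manip.read_state();p0=np.array(s["tcp_pos"]);r0=R.from_euler("xyz",s["tcp_rot"])
    r1=R.from_euler("xyz",[np.pi,0,yaw]);print("now",p0.round(1),np.round(s["tcp_rot"],3),"gap",round(s["finger_gap"],1),"F",np.round(s["contact_force"],1),"t",s["clock"])
    rv=(r0.inv()*r1).as_rotvec();d=(np.array(p)-p0)/n;r=r0
    for i in range(n):
        print([round(float(x),2) for x in r.inv().apply(d)/10]+[round(float(x),1) for x in np.degrees(rv)/n])
        r=r*R.from_rotvec(rv/n)
E
python3 - <<'E'
from h import *
plan([450,187,200],1.717,15)
E
```

```text
now [201.8 591.5 303.9] [3.142 0.    2.813] gap 85.1 F [-0.2  0.4 -0.4] t 2.05
[-2.44, -2.02, 0.69, 0.0, -0.0, 4.2]
[-2.58, -1.83, 0.69, 0.0, -0.0, 4.2]
[-2.7, -1.64, 0.69, 0.0, -0.0, 4.2]
[-2.82, -1.44, 0.69, 0.0, -0.0, 4.2]
[-2.91, -1.23, 0.69, 0.0, -0.0, 4.2]
[-3.0, -1.01, 0.69, 0.0, -0.0, 4.2]
[-3.06, -0.79, 0.69, 0.0, -0.0, 4.2]
[-3.11, -0.57, 0.69, 0.0, -0.0, 4.2]
[-3.15, -0.34, 0.69, 0.0, -0.0, 4.2]
[-3.16, -0.11, 0.69, 0.0, -0.0, 4.2]
[-3.16, 0.12, 0.69, 0.0, -0.0, 4.2]
[-3.14, 0.35, 0.69, 0.0, -0.0, 4.2]
[-3.11, 0.58, 0.69, 0.0, -0.0, 4.2]
[-3.06, 0.81, 0.69, 0.0, -0.0, 4.2]
[-2.99, 1.03, 0.69, 0.0, -0.0, 4.2]
```

```bash
python3 -m crank '[[-2.44,-2.02,0.69,0,0,4.2],[-2.58,-1.83,0.69,0,0,4.2],[-2.7,-1.64,0.69,0,0,4.2],[-2.82,-1.44,0.69,0,0,4.2],[-2.91,-1.23,0.69,0,0,4.2]]'
python3 -m crank '[[-3.0,-1.01,0.69,0,0,4.2],[-3.06,-0.79,0.69,0,0,4.2],[-3.11,-0.57,0.69,0,0,4.2],[-3.15,-0.34,0.69,0,0,4.2],[-3.16,-0.11,0.69,0,0,4.2]]'
python3 -m crank '[[-3.16,0.12,0.69,0,0,4.2],[-3.14,0.35,0.69,0,0,4.2],[-3.11,0.58,0.69,0,0,4.2],[-3.06,0.81,0.69,0,0,4.2],[-2.99,1.03,0.69,0,0,4.2]]'
python3 -m crank '[[0,0,0,0,0,0],[0,0,0,0,0,0],[0,0,0,0,0,0],[0,0,0,0,0,0],[0,0,0,0,0,0]]'
python3 - <<'E'
from h import *
c=manip.camera("wrist");save(c,"w1")
for t,z in(("driver_handle",9),("driver_tip",9),("screwdriver",0)):
    for m in manip.mark_of(t,c)[:2]: print(t,np.round(m["xy"],1),round(m["p"],2), np.round(ray(c,m["xy"],z),1))
m=manip.outline_of("screwdriver",c)
for q in m[:2]:print(q["p"],q["extent"])
E
```

```text
clock: 2.47
tcp_pos: [284.9, 455.6, 269.3]
tcp_rot: [3.141, 0.0, 2.443]
contact_force: [1.0, 0.3, -0.0]
finger_gap: 85.1
clock: 2.88
tcp_pos: [367.7, 320.5, 234.9]
tcp_rot: [3.141, 0.0, 2.076]
contact_force: [-0.5, 0.5, -0.1]
finger_gap: 85.8
clock: 3.3
tcp_pos: [450.2, 185.3, 200.3]
tcp_rot: [3.141, -0.0, 1.71]
contact_force: [0.8, -0.0, 0.6]
finger_gap: 85.9
clock: 3.72
tcp_pos: [448.5, 187.7, 200.7]
tcp_rot: [3.141, -0.0, 1.715]
contact_force: [-0.1, 0.6, -0.4]
finger_gap: 85.5
driver_handle [264.  187.2] 0.6 [455.8 192.    9. ]
driver_handle [408.9 276.3] 0.41 [618.9 119.2   9. ]
driver_tip [261.9  73.9] 0.94 [439.  289.3   9. ]
screwdriver [261.3 143.3] 0.62 [447.4 231.1   0. ]
screwdriver [262.2  71.8] 0.51 [439. 292.   0.]
0.86 [254.7, 71.2, 274.3, 214.8]
```

View pics/w1.png

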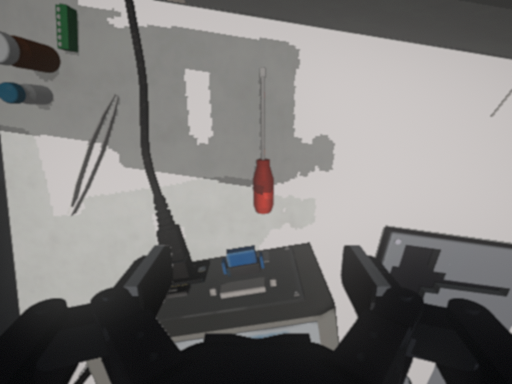

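Run:
```python
from h import *
c=manip.camera("wrist")
m=manip.outline_of("screwdriver",c)[0]["mask"]
for r in range(66,220,8):
    x=np.where(m[r])[0]
    if len(x): print(r,x.min(),x.max(),ray(c,(x.mean(),r),9).round(1))
for p in((264,213),(263,160),(262.5,68)):print(p,ray(c,p,9).round(1))
```

```text
74 259 264 [439.3 288.7   9. ]
82 259 264 [440.2 282.5   9. ]
90 259 264 [441.1 276.2   9. ]
98 260 263 [442.1 269.8   9. ]
106 260 263 [443.1 263.3   9. ]
114 260 263 [444.1 256.7   9. ]
122 259 264 [445.1 250.    9. ]
130 259 263 [445.7 243.1   9. ]
138 260 263 [447.1 236.3   9. ]
146 261 263 [448.6 229.3   9. ]
154 261 263 [449.7 222.2   9. ]
162 256 268 [450.8 214.9   9. ]
170 255 270 [452.4 207.6   9. ]
178 252 272 [453. 200.   9.]
186 252 272 [454.2 192.4   9. ]
194 253 272 [455.8 184.7   9. ]
202 253 272 [457.  176.9   9. ]
210 256 270 [458.7 168.9   9. ]
(264, 213) [460.1 166.    9. ]
(263, 160) [451.4 216.9   9. ]
(262.5, 68) [439.4 293.4   9. ]
```

Run:
```python
from h import *
c=manip.camera("wrist")
for p,z in(((160,205),8),((180,250),20),((310,245),105),((200,262),105),((240,250),100),((240,250),60)):print(p,z,ray(c,p,z).round(1))
plan([454.8,189.5,80],1.718,5)
```

```text
(160, 205) 8 [360.1 159.2   8. ]
(180, 250) 20 [385.  120.7  20. ]
(310, 245) 105 [484.6 183.3 105. ]
(200, 262) 105 [416.8 161.3 105. ]
(240, 250) 100 [441.3 170.9 100. ]
(240, 250) 60 [441.7 149.9  60. ]
now [449.1 186.9 200.5] [ 3.142 -0.     1.714] gap 85.4 F [-0.5 -0.1  0.3] t 4.1167
[0.04, 0.12, 2.41, 0.0, -0.0, -0.0]
[0.04, 0.12, 2.41, 0.0, -0.0, -0.0]
[0.04, 0.12, 2.41, 0.0, -0.0, -0.0]
[0.04, 0.12, 2.41, 0.0, -0.0, -0.0]
[0.04, 0.12, 2.41, 0.0, -0.0, -0.0]
```

Run:
```python
from h import *
c=manip.camera("wrist")
for p,z in(((310,245),0),((160,260),0),((333,318),105),((163,333),105),((240,250),25)):print(p,z,ray(c,p,z).round(1))
print(proj(c,(503,136,105)))
```

```text
(310, 245) 0 [513.3 134.4   0. ]
(160, 260) 0 [360.6  94.8   0. ]
(333, 318) 105 [511.1 131.1 105. ]
(163, 333) 105 [396.  101.8 105. ]
(240, 250) 25 [442.1 131.5  25. ]
[322.89225961 310.70007035]
```

```bash
python3 -m crank '[[0.04,0.12,2.41,0,0,0],[0.04,0.12,2.41,0,0,0],[0.04,0.12,2.41,0,0,0],[0.04,0.12,2.41,0,0,0],[0.04,0.12,2.41,0,0,0]]'
python3 -m crank '[[0,0,0.1,0,0,0],[0,0,0.1,0,0,0],[0,0,0,0,0,0],[0,0,0,0,0,0],[0,0,0,0,0,0]]' 1
python3 -m crank '[[0,0,0,0,0,0],[0,0,0,0,0,0],[0,0,0,0,0,0],[0,0,0,0,0,0],[0,0,0,0,0,0]]'
python3 -m crank '[[0,0,0,0,0,0],[0,0,0,0,0,0],[0,0,0,0,0,0],[0,0,0,0,0,0],[0,0,0,0,0,0]]'
python3 - <<'E'
from h import *
c=manip.camera("wrist");save(c,"w2")
E
```

```text
clock: 4.58
tcp_pos: [455.2, 189.5, 78.9]
tcp_rot: [3.141, -0.0, 1.713]
contact_force: [-0.2, 0.6, -0.7]
finger_gap: 84.9
clock: 5.0
tcp_pos: [455.5, 189.7, 79.3]
tcp_rot: [3.139, -0.0, 1.713]
contact_force: [0.4, -0.2, 0.2]
finger_gap: 25.7
clock: 5.42
tcp_pos: [455.5, 189.6, 79.4]
tcp_rot: [3.139, -0.0, 1.713]
contact_force: [0.0, 0.1, 6.0]
finger_gap: 16.5
clock: 5.83
tcp_pos: [455.5, 189.6, 79.4]
tcp_rot: [3.139, -0.0, 1.713]
contact_force: [-1.2, 0.3, 4.8]
finger_gap: 16.4
```

View pics/w2.png

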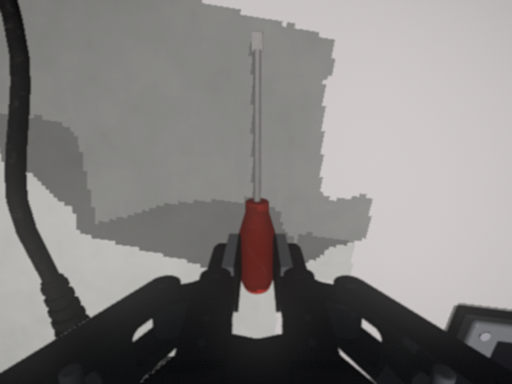

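```bash
python3 -m crank '[[0,0,0,0,0,0],[0,0,0,0,0,0],[0,0,0.1,0,0,0],[0,0,0.2,0,0,0],[0,0,0.2,0,0,0]]' 0.5
python3 -m crank '[[0,0,0.0,0,0,0],[0,0,0,0,0,0],[0,0,0,0,0,0],[0,0,0,0,0,0],[0,0,0,0,0,0]]' 1
python3 -m crank '[[0,0,0,0,0,0],[0,0,0,0,0,0],[0,0,0,0,0,0],[0,0,0,0,0,0],[0,0,0,0,0,0]]'
```

```text
clock: 6.3
tcp_pos: [454.9, 189.5, 72.8]
tcp_rot: [3.141, 0.0, 1.713]
contact_force: [0.3, -0.1, -0.5]
finger_gap: 42.3
clock: 6.72
tcp_pos: [455.1, 189.5, 73.1]
tcp_rot: [3.141, 0.0, 1.713]
contact_force: [0.5, 0.6, 3.7]
finger_gap: 16.9
clock: 7.13
tcp_pos: [455.1, 189.5, 73.1]
tcp_rot: [3.141, 0.0, 1.713]
contact_force: [-0.4, -0.6, 5.5]
finger_gap: 16.5
```

```bash
python3 -m crank '[[0,0,-0.5,0,0,0],[0,0,-1,0,0,0],[0,0,-2,0,0,0],[0,0,-3,0,0,0],[0,0,-4,0,0,0]]'
python3 -m crank '[[0,0,-4,0,0,0],[0,0,-4,0,0,0],[0,0,-4,0,0,0],[0,0,-2,0,0,0],[0,0,0,0,0,0]]'
python3 - <<'E'
from h import *
c=manip.camera("wrist");save(c,"w3")
plan([560,110,300],0,15)
E
```

```text
clock: 7.55
tcp_pos: [453.1, 189.1, 177.5]
tcp_rot: [-3.135, 0.0, 1.713]
contact_force: [0.8, 0.9, -0.2]
finger_gap: 16.8
clock: 7.97
tcp_pos: [456.6, 190.0, 323.5]
tcp_rot: [3.13, -0.0, 1.714]
contact_force: [0.2, -0.7, -0.1]
finger_gap: 16.9
now [455.4 189.7 320.8] [ 3.135 -0.     1.713] gap 16.9 F [-0.2 -0.5 -1.2] t 8.0167
[-0.63, 0.61, 0.14, 0.0, -0.0, 6.5]
[-0.55, 0.68, 0.14, 0.0, -0.0, 6.5]
[-0.47, 0.74, 0.14, 0.0, -0.0, 6.5]
[-0.38, 0.79, 0.14, 0.0, -0.0, 6.5]
[-0.29, 0.83, 0.14, 0.0, -0.0, 6.5]
[-0.19, 0.85, 0.14, 0.0, -0.0, 6.5]
[-0.09, 0.87, 0.14, 0.0, -0.0, 6.5]
[0.01, 0.88, 0.14, 0.0, -0.0, 6.5]
[0.1, 0.87, 0.14, 0.0, -0.0, 6.5]
[0.2, 0.85, 0.14, 0.0, -0.0, 6.5]
[0.3, 0.82, 0.14, 0.0, -0.0, 6.5]
[0.39, 0.78, 0.14, 0.0, -0.0, 6.5]
[0.48, 0.73, 0.14, 0.0, -0.0, 6.5]
[0.56, 0.68, 0.14, 0.0, -0.0, 6.5]
[0.63, 0.61, 0.14, 0.0, -0.0, 6.5]
```

View pics/w3.png

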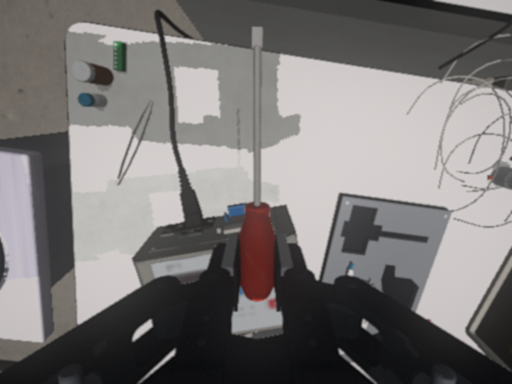

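```bash
python3 -m crank '[[-0.63,0.61,0.14,0,0,6.5],[-0.55,0.68,0.14,0,0,6.5],[-0.47,0.74,0.14,0,0,6.5],[-0.38,0.79,0.14,0,0,6.5],[-0.29,0.83,0.14,0,0,6.5]]'
python3 -m crank '[[-0.19,0.85,0.14,0,0,6.5],[-0.09,0.87,0.14,0,0,6.5],[0.01,0.88,0.14,0,0,6.5],[0.1,0.87,0.14,0,0,6.5],[0.2,0.85,0.14,0,0,6.5]]'
python3 -m crank '[[0.3,0.82,0.14,0,0,6.5],[0.39,0.78,0.14,0,0,6.5],[0.48,0.73,0.14,0,0,6.5],[0.56,0.68,0.14,0,0,6.5],[0.63,0.61,0.14,0,0,6.5]]'
python3 -m crank '[[1,0,0,0,0,0],[1,0,0,0,0,0],[1,0,0,0,0,0],[0,0,0,0,0,0],[0,0,0,0,0,0]]'
python3 - <<'E'
from h import *
c=manip.camera("wrist");save(c,"w4")
for t,z in(("tray",0),("cassette_pocket",6),("cassette_mid",21),("driver_pocket_handle",6),("driver_pocket_tip",6)):
    for m in manip.mark_of(t,c)[:2]: print(t,np.round(m["xy"],1),round(m["p"],2), np.round(ray(c,m["xy"],z),1))
s=manip.read_state();print(s["tcp_pos"],s["tcp_rot"])
E
```

```text
clock: 8.43
tcp_pos: [488.5, 162.5, 308.9]
tcp_rot: [-3.137, 0.003, 1.14]
contact_force: [-0.9, -0.4, -0.3]
finger_gap: 16.9
clock: 8.85
tcp_pos: [523.5, 136.3, 301.7]
tcp_rot: [-3.139, 0.005, 0.573]
contact_force: [-0.2, -0.4, -1.1]
finger_gap: 16.7
clock: 9.27
tcp_pos: [558.6, 110.1, 294.5]
tcp_rot: [-3.142, 0.006, 0.006]
contact_force: [-0.8, 0.4, -0.1]
finger_gap: 16.6
clock: 9.68
tcp_pos: [589.9, 111.0, 296.1]
tcp_rot: [-3.141, 0.002, 0.013]
contact_force: [0.2, 1.3, -1.3]
finger_gap: 17.0
tray [324.5 110.8] 0.68 [662.3  30.    0. ]
tray [252.8 144.1] 0.15 [620.8 117.    0. ]
cassette_pocket [367.7  77.7] 0.8 [699.8 -15.8   6. ]
cassette_mid [252.4  44.4] 0.65 [730.  118.2  21. ]
driver_pocket_handle [254.1 149. ] 0.56 [615.5 115.2   6. ]
driver_pocket_tip [252.1  58.7] 0.66 [718.2 118.7   6. ]
[589.28419531 110.97630933 296.98245582] [-3.14156849e+00  3.83076696e-04  1.21231454e-02]
```

View pics/w4.png

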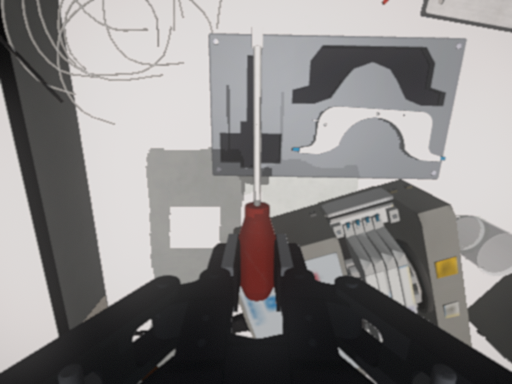

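Run:
```python
from h import *
c=manip.camera("wrist");save(c,"w5")
a=cv2.cvtColor(c["img"],cv2.COLOR_RGB2BGR)[25:190,200:475]
cv2.imwrite("pics/w5c.png",cv2.resize(a,None,fx=2.9,fy=2.9,interpolation=cv2.INTER_CUBIC))
```

```text
(no output)
```

View pics/w5c.png

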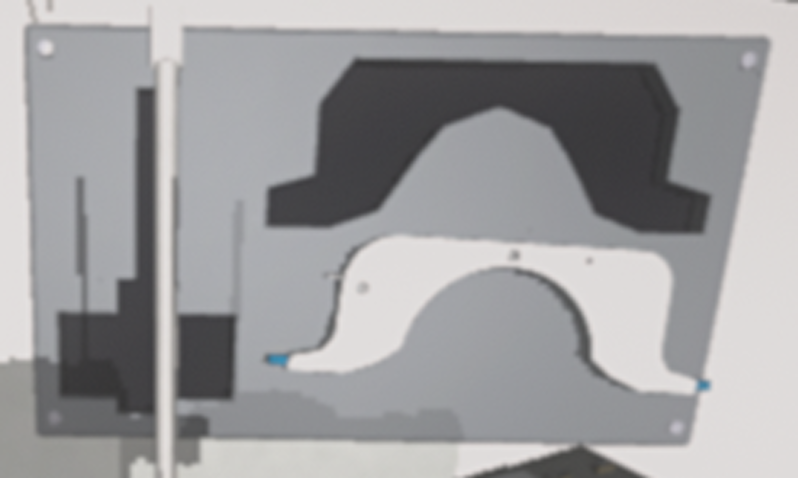

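Run:
```python
from h import *
from scipy.optimize import least_squares
c=manip.camera("wrist")
t=lambda p:np.array([200+p[0]/2.9-.3,25+p[1]/2.9-.3])
img=dict(FL=(26,27),FR=(769,40),NR=(687,443),NL=(39,436),rfl=(58,312),rfr=(236,315))
mod=dict(FL=(80,142,16),FR=(80,-142,16),NR=(-80,-142,16),NL=(-80,142,16),rfl=(-26.5,131,16),rfr=(-26.5,57,16))
def T(q,m):
    x,y,a=q;return np.array([x+m[0]*np.cos(a)-m[1]*np.sin(a),y+m[0]*np.sin(a)+m[1]*np.cos(a),m[2]])
f=lambda q:np.hstack([proj(c,T(q,mod[k]))-t(img[k]) for k in img])
q=least_squares(f,[660,25,0]).x;print(q,f(q).reshape(-1,2).round(1).tolist())
for n,m in dict(pockH=(-44.5,94,6),pockT=(54.5,94,6),cp=(39,-41,6)).items():print(n,T(q,m).round(1),proj(c,T(q,m)).round(0))
L=ray(c,t((264,358)),21)[:2];Rr=ray(c,t((711,384)),21)[:2]
b1=ray(c,t((400,235)),26)[:2];b2=ray(c,t((640,249)),26)[:2]
u=L-Rr;print(L,Rr,np.linalg.norm(u),"cass yaw tips",np.arctan2(-u[0],u[1]))
v=b1-b2;yaw=np.arctan2(-v[0],v[1]);print("back",b1,b2,yaw)
ex=np.array([np.cos(yaw),np.sin(yaw)]);ey=np.array([-ex[1],ex[0]])
cen=ey*((L+Rr)@ey/2)+ex*((b1+b2)@ex/2-27.5);print("cass centre",cen)
apex=ray(c,t((500,267)),26)[:2];print("apex",apex,(apex-cen)@ex,(apex-cen)@ey)
print("tray-frame offset", np.array([[np.cos(q[2]),np.sin(q[2])],[-np.sin(q[2]),np.cos(q[2])]])@(cen-T(q,(39,-41,6))[:2]))
```

```text
[ 6.61565481e+02  2.57859976e+01 -3.01493753e-03] [[-1.8, -1.3], [2.4, -1.3], [1.7, 2.3], [-1.8, 1.3], [-0.5, 0.5], [0.0, 0.4]]
pockH [617.3 119.9   6. ] [250. 147.]
pockT [716.3 119.6   6. ] [251.  61.]
cp [700.4 -15.3   6. ] [367.  77.]
[618.89459115  71.13618262] [ 610.45932668 -115.18297259] 186.51000317489107 cass yaw tips -0.0452423068767415
back [667.88519267  20.96034926] [663.82107849 -73.44617118] -0.04302251979319616
cass centre [638.46522687 -23.04745811]
apex [656.35289525 -19.53752739] 17.720156975502707 4.276018081662414
tray-frame offset [-61.95291927  -7.90287951]
```

Run:
```python
from h import *
from scipy.optimize import least_squares
c=manip.camera("wrist")
t=lambda p:np.array([200+p[0]/2.9-.3,25+p[1]/2.9-.3])
img=dict(FL=(26,27),FR=(769,40),NR=(687,443),NL=(39,436),rfl=(58,312),rfr=(236,315),pbl=(356,59),pbr=(655,64),pl=(266,226),pr=(705,233))
mod=dict(FL=(80,142,16),FR=(80,-142,16),NR=(-80,-142,16),NL=(-80,142,16),rfl=(-26.5,131,16),rfr=(-26.5,57,16))
def T(q,m):
    x,y,a,h=q;return np.array([x+m[0]*np.cos(a)-m[1]*np.sin(a),y+m[0]*np.sin(a)+m[1]*np.cos(a),m[2]+h])
f=lambda q:np.hstack([proj(c,T(q,mod[k]))-t(img[k]) for k in mod])
q=least_squares(f,[660,25,0,0]).x;print(q,f(q).reshape(-1,2).round(1).tolist())
for k in img:
    w=ray(c,t(img[k]),16+q[3])[:2]-q[:2];a=q[2];print(k,w@[np.cos(a),np.sin(a)],w@[-np.sin(a),np.cos(a)])
for n,m in dict(pockH=(-44.5,94,6),pockT=(54.5,94,6),cp=(39,-41,6)).items():print(n,T(q,m).round(1))
s=manip.read_state();print(s["tcp_pos"],s["tcp_rot"],c["world_from_camera"][:3,3])
for p in((258,46),(258,299)):print("drv",ray(c,p,s["tcp_pos"][2]-64).round(1))
```

```text
[ 6.62020456e+02  2.48445812e+01 -1.88456845e-03 -5.73861800e+00] [[-0.2, -0.1], [-0.4, -0.6], [-0.2, 0.9], [-0.4, 0.2], [0.8, -0.0], [0.4, -0.2]]
FL 79.87482068584707 141.77095116075532
FR 79.40853991321796 -142.61090414821416
NR -78.84122499586476 -142.0075124483901
NL -79.76480234852221 141.52442342253164
rfl -26.553768976288342 132.00592704984268
rfr -26.726133776194267 57.481224578504474
pbl 70.63237968567893 14.98354638832328
pbr 70.51077621111497 -100.4989156563782
pl 8.917279314606898 46.656667602311394
pr 8.732790698292058 -132.27371258044627
pockH [6.177e+02 1.189e+02 3.000e-01]
pockT [7.167e+02 1.187e+02 3.000e-01]
cp [ 7.009e+02 -1.620e+01  3.000e-01]
[589.58498506 110.89312966 297.0833532 ] [ 3.14157067e+00 -1.39282867e-04  1.18802868e-02] [663.91142462 112.10199424 367.03359989]
drv [689.  112.  233.1]
drv [564.6 110.3 233.1]
```

Run:
```python
from h import *
plan([617.5,119.3,130],-0.002,10)
```

```text
now [589.6 110.9 297.1] [ 3.142 -0.     0.012] gap 16.6 F [-0.4 -0.  -0.4] t 10.1333
[0.28, -0.08, 1.67, 0.0, -0.0, 0.1]
[0.28, -0.08, 1.67, 0.0, -0.0, 0.1]
[0.28, -0.08, 1.67, 0.0, -0.0, 0.1]
[0.28, -0.08, 1.67, 0.0, -0.0, 0.1]
[0.28, -0.08, 1.67, 0.0, -0.0, 0.1]
[0.28, -0.08, 1.67, 0.0, -0.0, 0.1]
[0.28, -0.08, 1.67, 0.0, -0.0, 0.1]
[0.28, -0.08, 1.67, 0.0, -0.0, 0.1]
[0.28, -0.08, 1.67, 0.0, -0.0, 0.1]
[0.28, -0.08, 1.67, 0.0, -0.0, 0.1]
```

```bash
python3 -m crank '[[0.28,-0.08,1.67,0,0,0.08],[0.28,-0.08,1.67,0,0,0.08],[0.28,-0.08,1.67,0,0,0.08],[0.28,-0.08,1.67,0,0,0.08],[0.28,-0.08,1.67,0,0,0.08]]'
python3 -m crank '[[0.28,-0.08,1.67,0,0,0.08],[0.28,-0.08,1.67,0,0,0.08],[0.28,-0.08,1.67,0,0,0.08],[0.28,-0.08,1.67,0,0,0.08],[0.28,-0.08,1.67,0,0,0.08]]'
python3 -m crank '[[0,0,0,0,0,0],[0,0,0,0,0,0],[0,0,0,0,0,0],[0,0,0,0,0,0],[0,0,0,0,0,0]]'
python3 - <<'E'
from h import *
c=manip.camera("wrist");save(c,"w6");s=manip.read_state();print(s["tcp_pos"],s["tcp_rot"])
for t,z in(("driver_pocket_handle",6),("driver_pocket_tip",6)):
    for m in manip.mark_of(t,c)[:2]: print(t,np.round(m["xy"],1),round(m["p"],2), np.round(ray(c,m["xy"],z),1))
E
```

```text
clock: 10.55
tcp_pos: [603.9, 115.0, 212.9]
tcp_rot: [-3.142, -0.001, 0.005]
contact_force: [0.6, 0.0, -0.0]
finger_gap: 16.7
clock: 10.97
tcp_pos: [618.0, 118.9, 129.3]
tcp_rot: [3.142, -0.0, -0.002]
contact_force: [-0.1, 0.4, 0.0]
finger_gap: 16.8
clock: 11.38
tcp_pos: [618.3, 119.0, 131.3]
tcp_rot: [-3.142, -0.002, -0.002]
contact_force: [-0.1, -0.7, -0.9]
finger_gap: 16.7
[618.20142539 118.95705375 131.16017662] [-3.14158236e+00 -2.06130543e-03 -2.41232358e-03]
driver_pocket_handle [259.3 216.8] 0.75 [617.9 117.5   6. ]
driver_pocket_tip [255.4  67. ] 0.59 [717.8 120.    6. ]
```

View pics/w6.png

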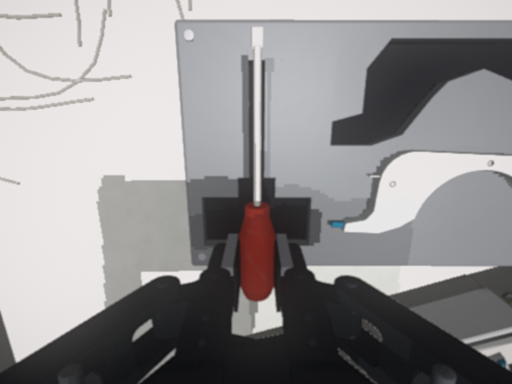

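```bash
python3 -m crank '[[-0.03,0,1,0,0,0],[-0.03,0,1,0,0,0],[0,0,1,0,0,0],[0,0,0.8,0,0,0],[0,0,0,0,0,0]]'
python3 -m crank '[[0,0,0.3,0,0,0],[0,0,0.3,0,0,0],[0,0,0.3,0,0,0],[0,0,0,0,0,0],[0,0,0,0,0,0]]'
python3 - <<'E'
from h import *
c=manip.camera("wrist");save(c,"w7");s=manip.read_state();print(s["tcp_pos"],s["tcp_rot"],s["contact_force"])
E
```

```text
clock: 11.95
tcp_pos: [615.5, 118.9, 89.0]
tcp_rot: [3.141, 0.005, -0.003]
contact_force: [-0.7, -0.3, -0.8]
finger_gap: 16.8
clock: 12.37
tcp_pos: [617.2, 119.0, 82.9]
tcp_rot: [3.142, -0.0, -0.002]
contact_force: [-0.2, 0.1, -1.0]
finger_gap: 16.5
[617.27337479 118.96856038  83.09809993] [ 3.14156656e+00 -4.00423972e-04 -2.36205976e-03] [ 0.01017316 -0.11824345 -0.21398459]
```

View pics/w7.png

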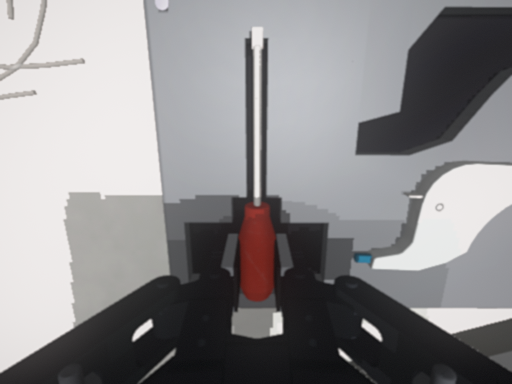

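Run:
```python
from h import *
c=manip.camera("wrist")
for p,z in(((257,28),19),((257,38),16),((257,38),10.3),((257,223),16),((257,301),19),((257,308),16),((257,308),10)):print(p,z,ray(c,p,z).round(1))
```

```text
(257, 28) 19 [723.6 119.   19. ]
(257, 38) 16 [720.5 119.   16. ]
(257, 38) 10.3 [721.7 119.   10.3]
(257, 223) 16 [635.6 119.2  16. ]
(257, 301) 19 [591.  119.3  19. ]
(257, 308) 16 [584.1 119.3  16. ]
(257, 308) 10 [579.4 119.3  10. ]
```

Run:
```python
from h import *
c=manip.camera("scene")
print(proj(c,(617.3,119,19)),proj(c,(716.3,119,19)),proj(c,(721,119,16)))
b=cv2.cvtColor(c["img"],cv2.COLOR_RGB2BGR)[120:220,210:340];b=cv2.resize(b,(650,500),interpolation=cv2.INTER_CUBIC)
cv2.imwrite("pics/s7.png",b)
c=manip.camera("wrist")
a=cv2.cvtColor(c["img"],cv2.COLOR_RGB2BGR)
cv2.imwrite("pics/w7c.png",np.hstack([cv2.resize(a[10:70,220:300],(400,300),interpolation=cv2.INTER_CUBIC),cv2.resize(a[255:345,197:317],(400,300),interpolation=cv2.INTER_CUBIC)]))
```

```text
[241.91678335 164.81574219] [271.16937931 153.35519837] [272.49718006 153.60340793]
```

View pics/s7.png

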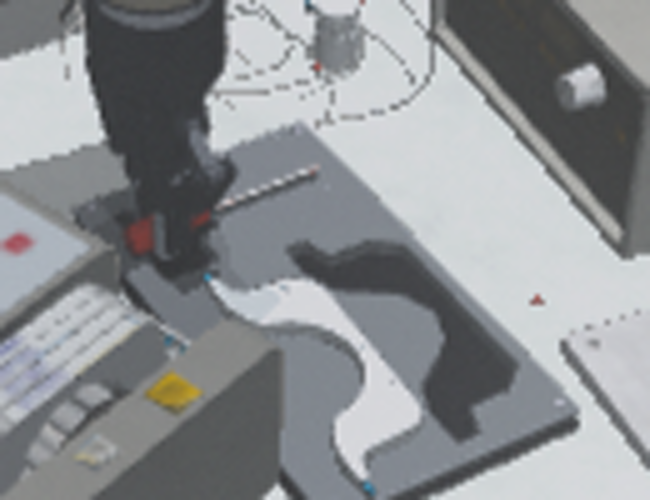

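View pics/w7c.png

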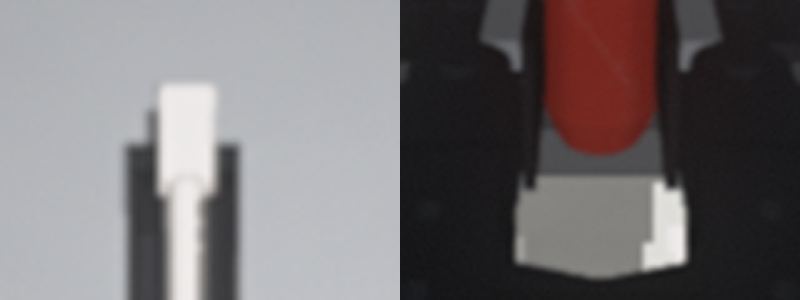

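Run:
```python
from h import *
from scipy.optimize import least_squares
c=manip.camera("scene")
t=lambda p:np.array([210+p[0]/5-.4,120+p[1]/5-.4])
img={'FL':(303,123),'FR':(578,412),'pfr':(518,362),'pbl':(290,247)}
mod=dict(FL=(80,142,16),FR=(80,-142,16))
def T(q,m):
    x,y,a=q;return np.array([x+m[0]*np.cos(a)-m[1]*np.sin(a),y+m[0]*np.sin(a)+m[1]*np.cos(a),m[2]])
f=lambda q:np.hstack([proj(c,T(q,mod[k]))-t(img[k]) for k in mod])
q=least_squares(f,[660,25,0]).x;print("scene tray",q,f(q))
a=q[2];Rm=np.array([[np.cos(a),np.sin(a)],[-np.sin(a),np.cos(a)]])
for z in(16,19,24,29,34):
    for n,p in dict(tip=(316,168),blade=(220,210),hend=(128,240)).items():
        print(z,n,(Rm@(ray(c,t(p),z)[:2]-q[:2])).round(1))
c=manip.camera("top");save(c,"t7")
b=cv2.cvtColor(c["img"],cv2.COLOR_RGB2BGR)[125:195,175:285];cv2.imwrite("pics/t7c.png",cv2.resize(b,None,fx=7,fy=7,interpolation=cv2.INTER_CUBIC))
```

```text
scene tray [ 6.57211464e+02  2.19795822e+01 -1.52863956e-02] [-0.23957073 -0.64856883  0.20671322  0.46911297]
16 tip [64.  99.1]
16 blade [-3.7 94.8]
16 hend [-62.2  98.5]
19 tip [62.1 96.1]
19 blade [-5.4 91.8]
19 hend [-63.7  95.5]
24 tip [59.  91.1]
24 blade [-8.2 86.8]
24 hend [-66.2  90.5]
29 tip [55.8 86.1]
29 blade [-11.   81.8]
29 hend [-68.6  85.5]
34 tip [52.6 81.1]
34 blade [-13.8  76.9]
34 hend [-71.1  80.5]
```

View pics/t7c.png

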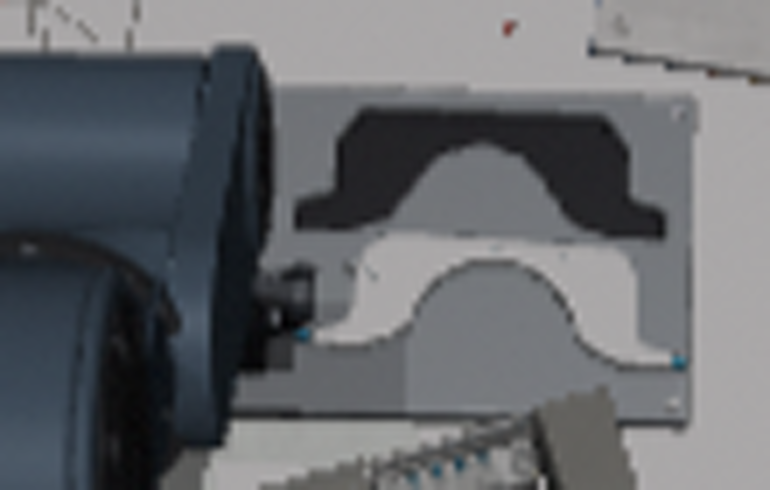

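Run:
```python
from h import *
c=manip.camera("wrist")
for x,w,z in((635.6,74,16),(599.6,74,16),(719,10,16),(690,10,16),(690,10,6),(690,3.6,19),(608,20,19),(608,20,29)):
    print(x,w,z,proj(c,(x,119+w/2,z)).round(1),proj(c,(x,119-w/2,z)).round(1))
T=np.array(c["world_from_camera"]);print(T.round(3))
a=cv2.cvtColor(c["img"],cv2.COLOR_RGB2BGR)
cv2.imwrite("pics/w8c.png",cv2.resize(a[190:320,170:345],None,fx=4.5,fy=4.5,interpolation=cv2.INTER_CUBIC))
```

```text
635.6 74 16 [185.1 223.1] [329.6 222.8]
599.6 74 16 [190.  284.1] [324.9 283.9]
719 10 16 [245.4  42. ] [268.7  42. ]
690 10 16 [246.2 112.4] [268.1 112.4]
690 10 6 [247.  112.2] [267.3 112.1]
690 3.6 19 [253.2 112.5] [261.2 112.5]
608 20 19 [238.5 273.6] [276.3 273.5]
608 20 29 [237.3 284.6] [277.6 284.6]
[[-2.00000e-03 -9.57000e-01 -2.89000e-01  6.91653e+02]
 [-1.00000e+00  2.00000e-03  1.00000e-03  1.19122e+02]
 [-1.00000e-03  2.89000e-01 -9.57000e-01  1.53189e+02]
 [ 0.00000e+00  0.00000e+00  0.00000e+00  1.00000e+00]]
```

View pics/w8c.png

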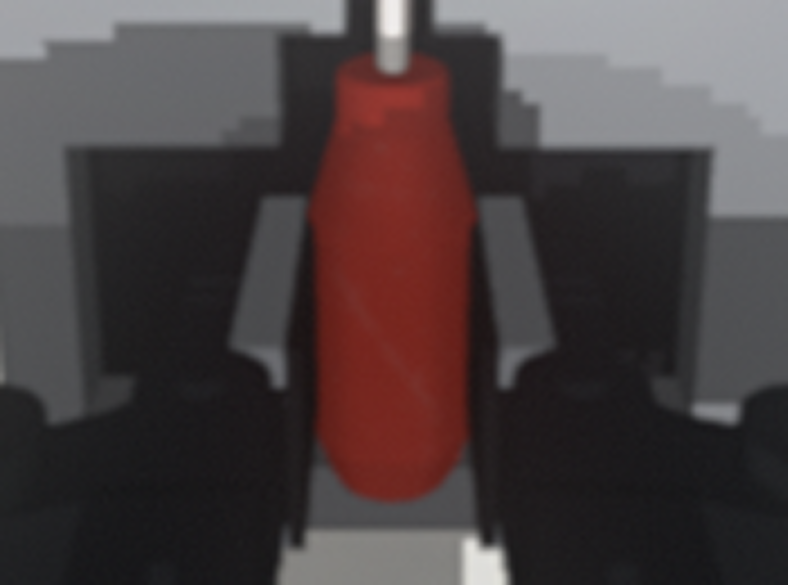

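Run:
```python
from h import *
c=manip.camera("wrist")
for p in ((257,26.4),(257,202),(257,205),(257,301),(257,293)):
  print(p,[ray(c,p,z)[0].round(1) for z in(10,16,19,24,29)])
```

```text
(257, 26.4) [np.float64(726.3), np.float64(724.9), np.float64(724.2), np.float64(722.9), np.float64(721.7)]
(257, 202) [np.float64(644.9), np.float64(646.9), np.float64(647.8), np.float64(649.5), np.float64(651.1)]
(257, 205) [np.float64(643.2), np.float64(645.3), np.float64(646.3), np.float64(648.0), np.float64(649.7)]
(257, 301) [np.float64(584.2), np.float64(588.7), np.float64(590.9), np.float64(594.7), np.float64(598.4)]
(257, 293) [np.float64(589.6), np.float64(593.9), np.float64(596.0), np.float64(599.6), np.float64(603.1)]
```

```bash
python3 -m crank '[[-0.2,0,0.1,0,0,0],[0,0,0,0,0,0],[0,0,0.1,0,0,0],[0,0,0,0,0,0],[0,0,0,0,0,0]]'
python3 - <<'E'
from h import *
c=manip.camera("wrist");s=manip.read_state();print(s["tcp_pos"],s["tcp_rot"],s["contact_force"],s["ft_torque"])
a=cv2.cvtColor(c["img"],cv2.COLOR_RGB2BGR)
cv2.imwrite("pics/w9c.png",np.hstack([cv2.resize(a[10:70,220:300],(400,300),interpolation=cv2.INTER_CUBIC),cv2.resize(a[255:345,197:317],(400,300),interpolation=cv2.INTER_CUBIC)]))
E
```

```text
clock: 13.18
tcp_pos: [615.0, 119.0, 80.8]
tcp_rot: [-3.142, 0.0, -0.002]
contact_force: [-0.3, 0.3, 0.0]
finger_gap: 16.5
[615.03567401 118.95119418  80.82258225] [ 3.14157765e+00  3.11385731e-04 -2.43759170e-03] [ 0.40526878 -0.374756    0.62373852] [-0.00094151 -0.02502189  0.01651713]
```

View pics/w9c.png

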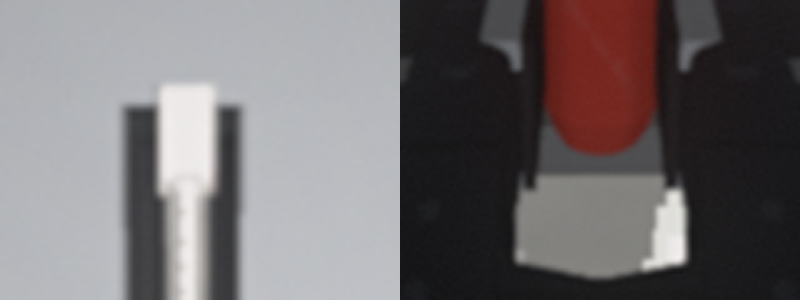

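```bash
python3 -m crank '[[-0.15,0,0.1,0,0,0],[0,0,0,0,0,0],[0,0,0.1,0,0,0],[0,0,0,0,0,0],[0,0,0,0,0,0]]'
python3 - <<'E'
from h import *
c=manip.camera("wrist");s=manip.read_state();print(s["tcp_pos"],s["tcp_rot"],s["contact_force"],s["ft_torque"])
a=cv2.cvtColor(c["img"],cv2.COLOR_RGB2BGR)
cv2.imwrite("pics/w10c.png",np.hstack([cv2.resize(a[10:70,220:300],(400,300),interpolation=cv2.INTER_CUBIC),cv2.resize(a[255:345,197:317],(400,300),interpolation=cv2.INTER_CUBIC)]))
E
```

```text
clock: 13.65
tcp_pos: [614.7, 118.9, 79.3]
tcp_rot: [-3.142, -0.003, -0.003]
contact_force: [3.3, -0.4, 0.2]
finger_gap: 17.1
[614.71159723 118.93551859  79.28774073] [-3.14155475e+00 -2.72538832e-03 -2.50582567e-03] [3.24451598 0.53948164 0.93600429] [ 0.00247615 -0.57363154 -0.01433684]
```

View pics/w10c.png

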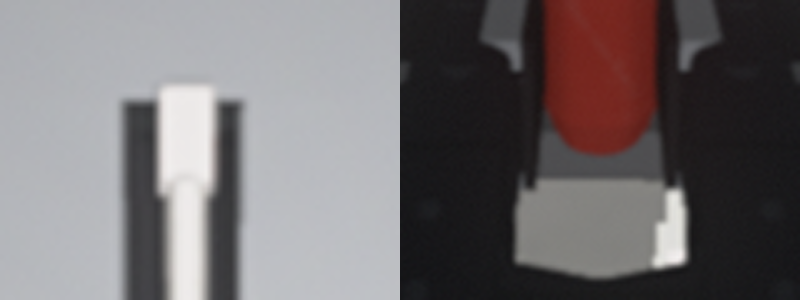

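```bash
python3 -m crank '[[0.15,0,0,0,0,0],[0,0,0,0,0,0],[0,0,0,0,0,0],[0,0,0,0,0,0],[0,0,0,0,0,0]]'
python3 -m crank '[[0,0,0,0,0,0],[0,0,0,0,0,0],[0,0,0,0,0,0],[0,0,0,0,0,0],[0,0,0,0,0,0]]' 0.58
python3 - <<'E'
from h import *
c=manip.camera("wrist");save(c,"w11")
E
```

```text
clock: 14.12
tcp_pos: [615.0, 118.9, 79.1]
tcp_rot: [3.142, 0.0, -0.002]
contact_force: [0.1, -0.3, 3.8]
finger_gap: 16.7
clock: 14.53
tcp_pos: [614.6, 119.0, 78.5]
tcp_rot: [3.142, 0.001, -0.002]
contact_force: [-0.4, 1.2, -0.2]
finger_gap: 35.6
```

View pics/w11.png

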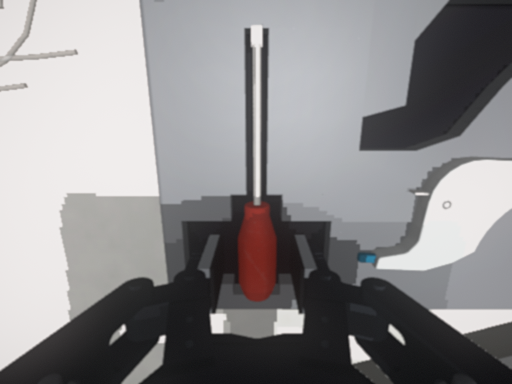

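```bash
python3 -m crank '[[0,0,-0.5,0,0,0],[0,0,-1,0,0,0],[0,0,-2,0,0,0],[0,0,-3,0,0,0],[0,0,-3,0,0,0]]'
python3 -m crank '[[0,0,-3,0,0,0],[0,0,-1,0,0,0],[0,0,0,0,0,0],[0,0,0,0,0,0],[0,0,0,0,0,0]]'
python3 - <<'E'
from h import *
c=manip.camera("wrist");save(c,"w12");s=manip.read_state();print(s["tcp_pos"],s["tcp_rot"])
a=cv2.cvtColor(c["img"],cv2.COLOR_RGB2BGR)
cv2.imwrite("pics/w12c.png",cv2.resize(a[20:250,180:340],None,fx=2.6,fy=2.6,interpolation=cv2.INTER_CUBIC))
for t,z in(("driver_handle",15),("driver_tip",15),("driver_pocket_handle",6),("driver_pocket_tip",6)):
    for m in manip.mark_of(t,c)[:1]: print(t,np.round(m["xy"],1),round(m["p"],2), np.round(ray(c,m["xy"],z),1))
c=manip.camera("scene");b=cv2.cvtColor(c["img"],cv2.COLOR_RGB2BGR)[120:220,210:340];b=cv2.resize(b,(650,500),interpolation=cv2.INTER_CUBIC)
cv2.imwrite("pics/s12.png",b)
E
```

```text
clock: 15.0
tcp_pos: [614.6, 118.9, 175.0]
tcp_rot: [3.142, 0.002, -0.002]
contact_force: [1.2, 0.4, 0.2]
finger_gap: 36.1
clock: 15.42
tcp_pos: [614.1, 118.9, 212.6]
tcp_rot: [3.142, 0.003, -0.002]
contact_force: [-0.5, 0.1, -0.4]
finger_gap: 35.5
[613.94983423 118.91774506 212.09651036] [ 3.14153816e+00  3.84130131e-03 -2.48068944e-03]
driver_handle [259.3 188.5] 0.61 [614.1 116.9  15. ]
driver_pocket_handle [257.  183.5] 0.66 [616.7 119.1   6. ]
driver_pocket_tip [255.4  74.3] 0.69 [717.  120.3   6. ]
```

View pics/w12c.png

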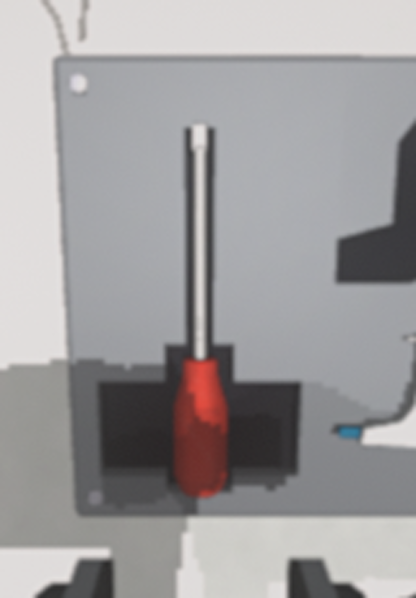

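View pics/s12.png

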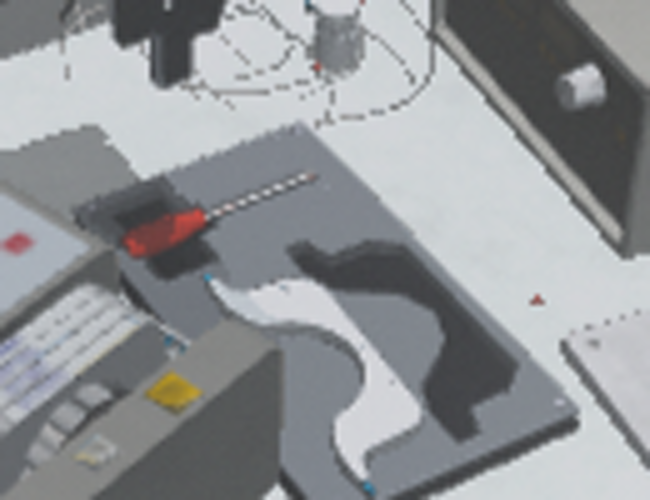

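Run:
```python
from h import *
c=manip.camera("wrist")
t=lambda p:np.array([180+p[0]/2.6-.3,20+p[1]/2.6-.3])
for n,p in dict(tip=(199,123),groove=(199,128),cutfront=(199,345),neck=(200,361),recfar=(130,383),recnear=(130,472),cutend=(233,490),hend=(205,497),trayn=(130,515),trayf=(130,58)).items(): print(n,[ray(c,t(p),z)[0].round(1) for z in(10,16,19,24)])
c=manip.camera("scene")
t=lambda p:np.array([210+p[0]/5-.4,120+p[1]/5-.4])
for n,p in dict(tip=(314,177),neck=(208,217),hend=(130,243)).items():print(n,[ray(c,t(p),z)[:2].round(1).tolist() for z in(15,20,25)])
```

```text
tip [np.float64(723.3), np.float64(722.6), np.float64(722.2), np.float64(721.6)]
groove [np.float64(721.8), np.float64(721.1), np.float64(720.7), np.float64(720.1)]
cutfront [np.float64(649.0), np.float64(649.9), np.float64(650.3), np.float64(651.1)]
neck [np.float64(643.1), np.float64(644.1), np.float64(644.6), np.float64(645.5)]
recfar [np.float64(635.0), np.float64(636.2), np.float64(636.8), np.float64(637.8)]
recnear [np.float64(600.4), np.float64(602.4), np.float64(603.4), np.float64(605.0)]
cutend [np.float64(593.1), np.float64(595.2), np.float64(596.2), np.float64(598.0)]
hend [np.float64(590.2), np.float64(592.4), np.float64(593.5), np.float64(595.3)]
trayn [np.float64(582.8), np.float64(585.2), np.float64(586.3), np.float64(588.3)]
trayf [np.float64(742.9), np.float64(741.8), np.float64(741.2), np.float64(740.2)]
tip [[718.0, 114.8], [714.8, 109.8], [711.6, 104.9]]
neck [[646.4, 116.1], [643.6, 111.1], [640.8, 106.2]]
hend [[596.7, 119.6], [594.2, 114.6], [591.7, 109.7]]
```

```bash
python3 -m crank '[[0,0,3,0,0,0],[0,0,3,0,0,0],[0,0,3,0,0,0],[0,0,2.5,0,0,0],[0,0,1,0,0,0]]'
python3 -m crank '[[0,0,0.5,0,0,0],[0,0,0,0,0,0],[0,0,0,0,0,0],[0,0,0,0,0,0],[0,0,0,0,0,0]]'
```

```text
clock: 16.23
tcp_pos: [613.1, 118.9, 85.2]
tcp_rot: [3.141, 0.006, -0.003]
contact_force: [-0.4, -0.7, 0.4]
finger_gap: 35.7
clock: 16.65
tcp_pos: [616.2, 119.0, 85.6]
tcp_rot: [-3.142, -0.003, -0.002]
contact_force: [0.3, -0.4, -0.1]
finger_gap: 35.6
```

```bash
python3 -m crank '[[0,0,0.3,0,0,0],[0,0,0.3,0,0,0],[0,0,0,0,0,0],[0,0,0,0,0,0],[0,0,0,0,0,0]]'
python3 -m crank '[[0,0,0,0,0,0],[0,0,0,0,0,0],[0,0,0,0,0,0],[0,0,0,0,0,0],[0,0,0,0,0,0]]' 1
python3 -m crank '[[0.1,0,0,0,0,0],[0,0,0,0,0,0],[0.1,0,0,0,0,0],[0,0,0,0,0,0],[0,0,0,0,0,0]]'
```

```text
clock: 17.07
tcp_pos: [615.1, 119.0, 77.9]
tcp_rot: [3.142, 0.0, -0.002]
contact_force: [-0.3, -0.0, -0.3]
finger_gap: 35.8
clock: 17.48
tcp_pos: [615.9, 119.0, 79.1]
tcp_rot: [-3.142, -0.002, -0.002]
contact_force: [-0.7, 0.4, 6.2]
finger_gap: 16.8
clock: 17.9
tcp_pos: [616.2, 119.0, 79.1]
tcp_rot: [3.142, 0.002, -0.002]
contact_force: [-3.5, 0.1, 8.7]
finger_gap: 17.1
```

```bash
python3 -m crank '[[0,0,-0.1,0,0,0],[0,0,0,0,0,0],[0,0,0,0,0,0],[0,0,0,0,0,0],[0,0,0,0,0,0]]' 0.58
python3 -m crank '[[0,0,-0.5,0,0,0],[0,0,-1,0,0,0],[0,0,-2,0,0,0],[0,0,-2,0,0,0],[0,0,-0.5,0,0,0]]' 
python3 -m crank '[[0,0,0,0,0,0],[0,0,0,0,0,0],[0,0,0,0,0,0],[0,0,0,0,0,0],[0,0,0,0,0,0]]'
python3 - <<'E'
from h import *
c=manip.camera("wrist");save(c,"w13");s=manip.read_state();print(s["tcp_pos"],s["tcp_rot"])
a=cv2.cvtColor(c["img"],cv2.COLOR_RGB2BGR)
cv2.imwrite("pics/w13c.png",cv2.resize(a[20:250,170:350],None,fx=2.6,fy=2.6,interpolation=cv2.INTER_CUBIC))
E
```

```text
clock: 18.32
tcp_pos: [617.2, 118.9, 78.7]
tcp_rot: [3.142, 0.0, -0.002]
contact_force: [0.7, 0.7, -0.2]
finger_gap: 35.4
clock: 18.73
tcp_pos: [619.0, 119.1, 142.6]
tcp_rot: [-3.141, -0.006, -0.002]
contact_force: [0.9, -0.5, -0.4]
finger_gap: 35.9
clock: 19.15
tcp_pos: [616.5, 118.9, 137.8]
tcp_rot: [3.142, 0.002, -0.002]
contact_force: [0.6, -0.4, -0.4]
finger_gap: 35.6
[616.66030744 118.90270326 137.92126219] [ 3.14155498e+00  1.83679763e-03 -2.45200251e-03]
```

View pics/w13c.png

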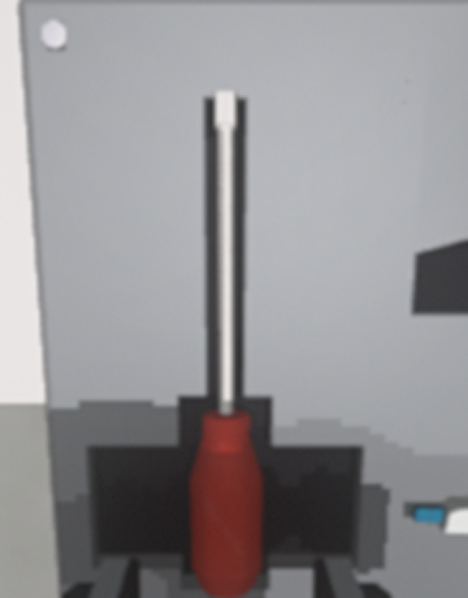

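```bash
python3 -m crank '[[-0.4,0,1,0,0,0],[-0.4,0,1,0,0,0],[0,0,0.8,0,0,0],[0,0,0,0,0,0],[0,0,0,0,0,0]]' 1
python3 -m crank '[[0,0,0.2,0,0,0],[0,0,0.2,0,0,0],[0,0,0,0,0,0],[0,0,0,0,0,0],[0,0,0,0,0,0]]'
python3 -m crank '[[0,0,0.1,0,0,0],[0,0,0.1,0,0,0],[0,0,0,0,0,0],[0,0,0,0,0,0],[0,0,0,0,0,0]]'
```

```text
clock: 19.62
tcp_pos: [609.0, 118.9, 110.2]
tcp_rot: [3.142, 0.001, -0.002]
contact_force: [0.1, 0.6, -0.4]
finger_gap: 0.1
clock: 20.03
tcp_pos: [609.3, 119.0, 107.2]
tcp_rot: [3.142, -0.001, -0.002]
contact_force: [-0.1, -0.2, -0.2]
finger_gap: 0.0
clock: 20.45
tcp_pos: [609.1, 119.0, 104.9]
tcp_rot: [3.142, 0.0, -0.002]
contact_force: [-0.0, 0.5, -0.1]
finger_gap: 0.2
```

```bash
python3 -m crank '[[0,0,0.1,0,0,0],[0,0,0,0,0,0],[0,0,0.1,0,0,0],[0,0,0.1,0,0,0],[0,0,0,0,0,0]]'
python3 -m crank '[[0,0,0.1,0,0,0],[0,0,0,0,0,0],[0,0,0.1,0,0,0],[0,0,0,0,0,0],[0,0,0,0,0,0]]'
```

```text
clock: 20.87
tcp_pos: [609.0, 119.0, 101.7]
tcp_rot: [3.142, 0.0, -0.002]
contact_force: [0.0, 0.2, -0.5]
finger_gap: 0.1
clock: 21.28
tcp_pos: [609.1, 119.0, 99.8]
tcp_rot: [3.142, 0.0, -0.002]
contact_force: [0.3, 0.3, 0.2]
finger_gap: -0.1
```

```bash
python3 -m crank '[[0,0,0.1,0,0,0],[0,0,0,0,0,0],[0,0,0.1,0,0,0],[0,0,0,0,0,0],[0,0,0,0,0,0]]'
python3 -m crank '[[0,0,0.1,0,0,0],[0,0,0,0,0,0],[0,0,0,0,0,0],[0,0,0,0,0,0],[0,0,0,0,0,0]]'
```

```text
clock: 21.7
tcp_pos: [609.1, 119.0, 97.8]
tcp_rot: [3.142, 0.0, -0.002]
contact_force: [-0.5, 0.5, -0.0]
finger_gap: 0.3
clock: 22.12
tcp_pos: [609.2, 119.0, 96.9]
tcp_rot: [3.142, -0.0, -0.002]
contact_force: [0.1, 0.7, 1.0]
finger_gap: -0.2
```

```bash
python3 -m crank '[[0,0,-1,0,0,0],[0,0,-3,0,0,0],[0,0,-4,0,0,0],[0,0,-4,0,0,0],[0,0,-2,0,0,0]]'
python3 -m crank '[[-0.5,3.5,0,0,0,0],[-0.5,3.5,0,0,0,0],[-0.5,3.5,0,0,0,0],[0,3,0,0,0,0],[0,0,0,0,0,0]]' 0.82
python3 -m crank '[[0,0,0,0,0,0],[0,0,0,0,0,0],[0,0,0,0,0,0],[0,0,0,0,0,0],[0,0,0,0,0,0]]'
python3 - <<'E'
from h import *
c=manip.camera("wrist");save(c,"w14");s=manip.read_state();print(s["tcp_pos"],s["tcp_rot"],s["finger_gap"])
a=cv2.cvtColor(c["img"],cv2.COLOR_RGB2BGR)
cv2.imwrite("pics/w14c.png",cv2.resize(a[0:230,120:400],None,fx=2.8,fy=2.6,interpolation=cv2.INTER_CUBIC))
for t,z in(("cassette_mid",21),("cassette_pocket",6)):
    for m in manip.mark_of(t,c)[:2]: print(t,np.round(m["xy"],1),round(m["p"],2), np.round(ray(c,m["xy"],z),1))
E
```

```text
clock: 22.53
tcp_pos: [610.8, 119.1, 242.4]
tcp_rot: [-3.141, -0.008, -0.002]
contact_force: [0.7, 0.2, 0.5]
finger_gap: -0.4
clock: 22.95
tcp_pos: [594.0, -21.2, 238.0]
tcp_rot: [3.139, -0.002, -0.007]
contact_force: [1.6, -0.2, 0.2]
finger_gap: 15.2
clock: 23.37
tcp_pos: [593.8, -14.7, 236.9]
tcp_rot: [-3.141, 0.0, -0.001]
contact_force: [0.9, 0.6, 0.3]
finger_gap: 15.4
[593.75753005 -14.86660431 236.89231469] [-3.14148857e+00  1.99245386e-04 -7.14103847e-04] 15.462964710515735
cassette_pocket [260.4  69.9] 0.98 [703.7 -17.8   6. ]
```

View pics/w14.png

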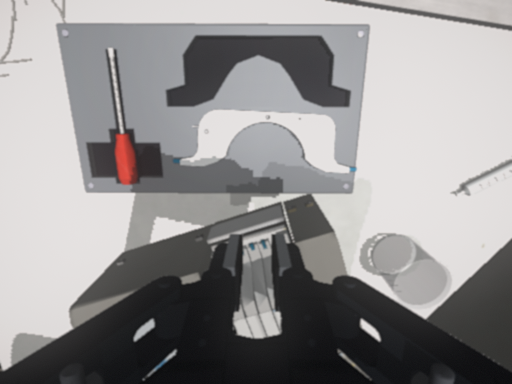

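View pics/w14c.png

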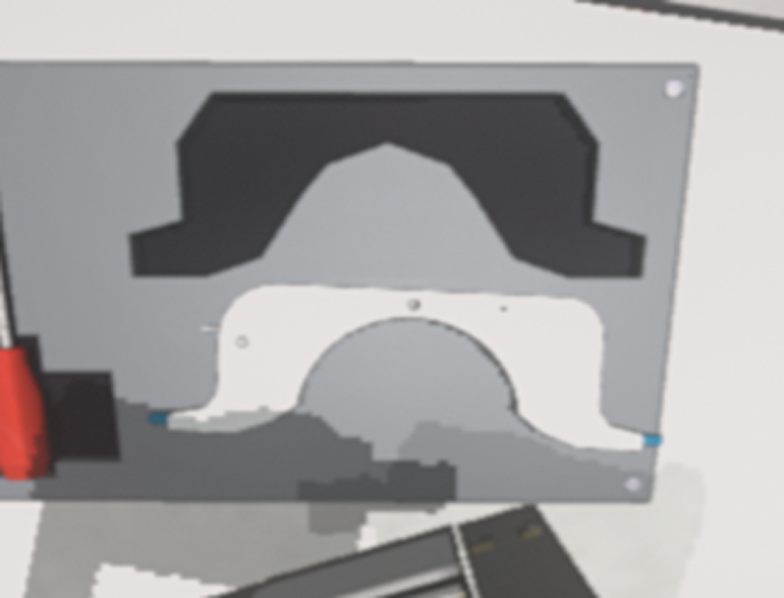

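Run:
```python
from h import *
c=manip.camera("wrist");s=manip.read_state()
t=lambda p:np.array([120+p[0]/2.8-.3,p[1]/2.6-.3])
W={}
for n,p,z in(("pockapex",(387,143),16),("pockL",(131,255),16),("pockR",(645,255),16),("pback",(388,94),16),("tipL",(149,418),21),("tipR",(661,440),21),("bL",(270,285),26),("bR",(570,298),26),("apexTop",(411,319),26),("NRcorner",(650,501),16),("FRcorner",(698,65),16)):
    W[n]=ray(c,t(p),z)[:2];print(n,W[n].round(1))
u=W["tipL"]-W["tipR"];print("yaw",np.arctan2(-u[0],u[1]));v=W["bL"]-W["bR"];yaw=np.arctan2(-v[0],v[1]);print(yaw)
ex=np.array([np.cos(yaw),np.sin(yaw)]);ey=np.array([-ex[1],ex[0]])
for b in("bL","bR"):print(W[b]@ex)
cen=ex*((W["bL"]+W["bR"])@ex/2-27.5)+ey*((W["tipL"]+W["tipR"])@ey/2);print("cen",cen, "apex est",cen+17*ex)
print("fingers start centre for 12mm back:",cen-13*ex, "contact", cen-1*ex)
print(s["tcp_pos"],s["tcp_rot"])
```

```text
pockapex [715.5 -15.9]
pockL [678.1  71.5]
pockR [ 677.9 -104.1]
pback [731.  -16.3]
tipL [618.5  69. ]
tipR [ 609.8 -114.6]
bL [667.5  23.1]
bR [662.9 -77.3]
apexTop [655.6 -24. ]
NRcorner [ 583.7 -114.7]
FRcorner [ 739.8 -115.3]
yaw -0.04748098682793497
-0.04559747357897107
665.7371620695067
665.7371620695068
cen [637.81214643 -23.86809668] apex est [654.79447689 -24.64298515]
fingers start centre for 12mm back: [624.82565843 -23.27553491] contact [636.81318582 -23.82251501]
[593.80625536 -15.41297212 236.88824473] [-3.14154190e+00  8.55955026e-05 -1.53606155e-03]
```

Run:
```python
from h import *
plan([628,-23.5,200],-0.04,5)
```

```text
now [593.8 -15.4 236.9] [-3.142e+00  0.000e+00 -2.000e-03] gap 15.6 F [-0.5 -0.2 -0.4] t 23.5667
[0.68, 0.16, 0.74, -0.0, 0.0, 0.4]
[0.69, 0.16, 0.74, -0.0, 0.0, 0.4]
[0.69, 0.15, 0.74, -0.0, 0.0, 0.4]
[0.69, 0.14, 0.74, -0.0, 0.0, 0.4]
[0.69, 0.14, 0.74, -0.0, 0.0, 0.4]
```

```bash
python3 -m crank '[[0.69,0.15,0.74,0,0,0.44],[0.69,0.15,0.74,0,0,0.44],[0.69,0.15,0.74,0,0,0.44],[0.69,0.15,0.74,0,0,0.44],[0.69,0.15,0.74,0,0,0.44]]'
python3 -m crank '[[0,0,2,0,0,0],[0,0,2,0,0,0],[0,0,2,0,0,0],[0,0,2,0,0,0],[0,0,0,0,0,0]]'
python3 -m crank '[[0,0,0,0,0,0],[0,0,0,0,0,0],[0,0,0,0,0,0],[0,0,0,0,0,0],[0,0,0,0,0,0]]'
python3 - <<'E'
from h import *
c=manip.camera("wrist");save(c,"w15");s=manip.read_state();print(s["tcp_pos"],s["tcp_rot"],s["finger_gap"])
E
```

```text
clock: 23.98
tcp_pos: [629.0, -24.4, 198.6]
tcp_rot: [-3.142, 0.001, -0.042]
contact_force: [-0.1, -0.1, -0.2]
finger_gap: 15.5
clock: 24.4
tcp_pos: [626.1, -23.9, 115.1]
tcp_rot: [-3.14, 0.008, -0.041]
contact_force: [-1.0, 0.3, -0.3]
finger_gap: 15.3
clock: 24.82
tcp_pos: [628.8, -24.2, 121.2]
tcp_rot: [3.141, -0.002, -0.041]
contact_force: [-0.1, -0.7, -0.7]
finger_gap: 15.3
[628.66608197 -24.17466056 120.99439253] [ 3.14124970e+00 -1.86565851e-03 -4.07719380e-02] 15.122658966529235
```

View pics/w15.png

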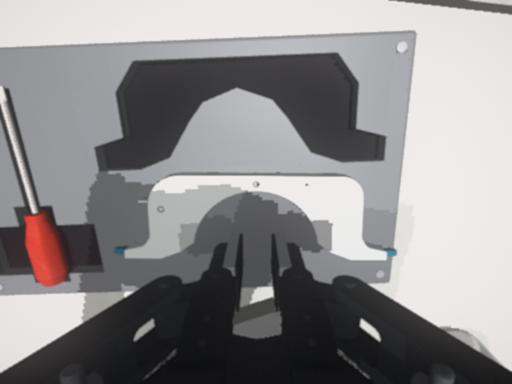

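```bash
python3 -m crank '[[0,0,0.8,0,0,0],[0,0,0.8,0,0,0],[0,0,0.6,0,0,0],[0,0,0.3,0,0,0],[0,0,0.1,0,0,0]]'
python3 -m crank '[[0,0,0.2,0,0,0],[0,0,0.1,0,0,0],[0,0,0,0,0,0],[0,0,0,0,0,0],[0,0,0,0,0,0]]'
python3 - <<'E'
from h import *
c=manip.camera("wrist");save(c,"w16")
plan([701-2,-16,90.5],-0.002,25)
E
```

```text
clock: 25.28
tcp_pos: [627.5, -24.0, 92.5]
tcp_rot: [-3.141, 0.002, -0.041]
contact_force: [-0.2, 0.1, 1.0]
finger_gap: 14.9
clock: 25.7
tcp_pos: [628.3, -24.1, 91.2]
tcp_rot: [3.141, -0.001, -0.041]
contact_force: [-0.9, 0.2, -0.6]
finger_gap: 15.3
now [628.3 -24.1  91.2] [ 3.141e+00 -1.000e-03 -4.100e-02] gap 15.8 F [-0.5  0.3 -0.5] t 25.75
[0.28, -0.04, 0.0, 0.0, -0.0, -0.1]
[0.28, -0.04, 0.0, 0.0, -0.0, -0.1]
[0.28, -0.04, 0.0, 0.0, -0.0, -0.1]
[0.28, -0.04, 0.0, 0.0, -0.0, -0.1]
[0.28, -0.04, 0.0, 0.0, -0.0, -0.1]
[0.28, -0.04, 0.0, 0.0, -0.0, -0.1]
[0.28, -0.04, 0.0, 0.0, -0.0, -0.1]
[0.28, -0.04, 0.0, 0.0, -0.0, -0.1]
[0.28, -0.04, 0.0, 0.0, -0.0, -0.1]
[0.28, -0.04, 0.0, 0.0, -0.0, -0.1]
[0.28, -0.04, 0.0, 0.0, -0.0, -0.1]
[0.28, -0.04, 0.0, 0.0, -0.0, -0.1]
[0.28, -0.04, 0.0, 0.0, -0.0, -0.1]
[0.28, -0.04, 0.0, 0.0, -0.0, -0.1]
[0.28, -0.04, 0.0, 0.0, -0.0, -0.1]
[0.28, -0.04, 0.0, 0.0, -0.0, -0.1]
[0.28, -0.04, 0.0, 0.0, -0.0, -0.1]
[0.28, -0.04, 0.0, 0.0, -0.0, -0.1]
[0.28, -0.04, 0.0, 0.0, -0.0, -0.1]
[0.28, -0.04, 0.0, 0.0, -0.0, -0.1]
[0.28, -0.04, 0.0, 0.0, -0.0, -0.1]
[0.28, -0.03, 0.0, 0.0, -0.0, -0.1]
[0.28, -0.03, 0.0, 0.0, -0.0, -0.1]
[0.28, -0.03, 0.0, 0.0, -0.0, -0.1]
[0.28, -0.03, 0.0, 0.0, -0.0, -0.1]
```

View pics/w16.png

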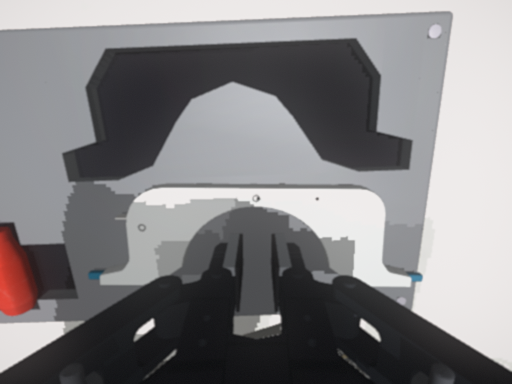

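```bash
for i in 1; do python3 -m crank '[[0.28,-0.04,0,0,0,-0.09],[0.28,-0.04,0,0,0,-0.09],[0.28,-0.04,0,0,0,-0.09],[0.28,-0.04,0,0,0,-0.09],[0.28,-0.04,0,0,0,-0.09]]'; done
python3 -m crank '[[0.28,-0.04,0,0,0,-0.09],[0.28,-0.04,0,0,0,-0.09],[0.28,-0.04,0,0,0,-0.09],[0.28,-0.04,0,0,0,-0.09],[0.28,-0.04,0,0,0,-0.09]]'
python3 -m crank '[[0.28,-0.04,0,0,0,-0.09],[0.28,-0.04,0,0,0,-0.09],[0.28,-0.04,0,0,0,-0.09],[0.28,-0.04,0,0,0,-0.09],[0.28,-0.04,0,0,0,-0.09]]'
python3 - <<'E'
from h import *
c=manip.camera("wrist");save(c,"w17")
E
```

```text
clock: 26.17
tcp_pos: [642.5, -22.6, 90.9]
tcp_rot: [3.142, 0.0, -0.033]
contact_force: [-1.1, 0.4, 0.7]
finger_gap: 15.5
clock: 26.58
tcp_pos: [656.5, -21.0, 90.9]
tcp_rot: [3.142, 0.0, -0.025]
contact_force: [-0.4, 0.9, -0.1]
finger_gap: 15.4
clock: 27.0
tcp_pos: [670.6, -19.3, 90.9]
tcp_rot: [-3.142, 0.0, -0.017]
contact_force: [0.3, 0.0, -0.6]
finger_gap: 14.9
```

View pics/w17.png

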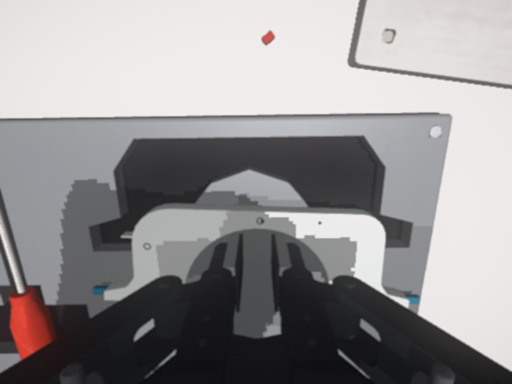

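Run:
```python
from h import *
c=manip.camera("wrist")
for n,p,z in(("papex",(249,169.5),16),("pbL",(134,139),16),("pbR",(362,136),16),("cL",(99,290),21),("cR",(413,299.5),21),("cbL",(170,205),26),("cbR",(360,210),26)):print(n,ray(c,p,z).round(1))
print(manip.read_state()["tcp_pos"])
```

```text
papex [716.  -15.7  16. ]
pbL [732.3  41.   16. ]
pbR [731.9 -72.1  16. ]
cL [649.4  70.3  21. ]
cR [ 640.3 -107.4   21. ]
cbL [700.8  23.5  26. ]
cbR [696.7 -70.7  26. ]
[671.04639968 -19.3362932   90.96852564]
```

```bash
python3 -m crank '[[0.25,-0.06,0,0,0,-0.2],[0.25,-0.06,0,0,0,-0.2],[0.25,-0.06,0,0,0,-0.2],[0.25,-0.06,0,0,0,-0.2],[0.25,-0.06,0,0,0,-0.2]]'
python3 - <<'E'
from h import *
c=manip.camera("wrist");save(c,"w18")
E
```

```text
clock: 27.52
tcp_pos: [683.1, -16.4, 90.9]
tcp_rot: [3.142, -0.0, 0.001]
contact_force: [-0.6, 0.0, 0.9]
finger_gap: 15.4
```

View pics/w18.png

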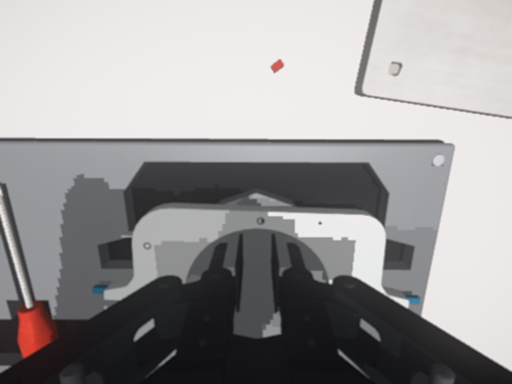

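```bash
python3 -m crank '[[0.2,0,0,0,0,-0.4],[0.2,0,0,0,0,-0.4],[0.2,0,0,0,0,-0.4],[0.2,0,0,0,0,-0.4],[0.2,0,0,0,0,0]]'
python3 - <<'E'
from h import *
c=manip.camera("wrist");save(c,"w19")
for n,p,z in(("cL",(99,290),21),("cR",(413,299.5),21)):print(n,ray(c,p,z).round(1))
E
```

```text
clock: 27.98
tcp_pos: [693.0, -16.4, 90.9]
tcp_rot: [-3.142, 0.0, 0.028]
contact_force: [-0.9, 0.1, 0.7]
finger_gap: 15.6
cL [667.   72.1  21. ]
cR [ 666.  -105.8   21. ]
```

View pics/w19.png

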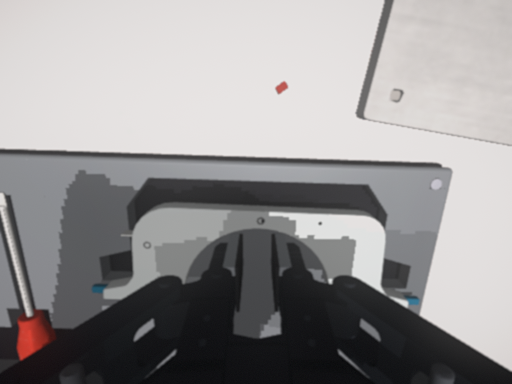

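```bash
python3 -m crank '[[0.15,-0.01,0,0,0,0],[0.15,-0.01,0,0,0,0],[0.15,-0.01,0,0,0,0],[0.15,-0.01,0,0,0,0],[0,0,0,0,0,0]]'
python3 - <<'E'
from h import *
c=manip.camera("wrist");save(c,"w20")
E
```

```text
clock: 28.45
tcp_pos: [699.4, -15.8, 91.0]
tcp_rot: [3.141, -0.001, 0.028]
contact_force: [0.5, -0.0, -0.0]
finger_gap: 15.3
```

View pics/w20.png

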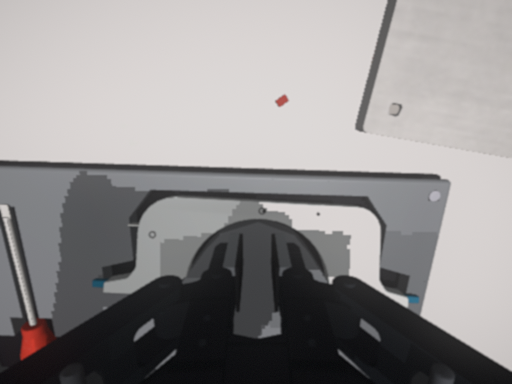

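```bash
python3 -m crank '[[0,0,-0.5,0,0,0],[0,0,-1,0,0,0],[-1,0,-2,0,0,0],[-2,0,-3,0,0,0],[-2,0,-3,0,0,0]]'
python3 -m crank '[[-2,0,-2,0,0,0],[0,0,-1,0,0,0],[0,0,0,0,0,0],[0,0,0,0,0,0],[0,0,0,0,0,0]]'
python3 - <<'E'
from h import *
c=manip.camera("wrist");save(c,"w21");print(manip.read_state()["tcp_pos"])
a=cv2.cvtColor(c["img"],cv2.COLOR_RGB2BGR)
cv2.imwrite("pics/w21c.png",cv2.resize(a[0:240,100:420],None,fx=2.45,fy=2.45,interpolation=cv2.INTER_CUBIC))
c=manip.camera("scene");b=cv2.cvtColor(c["img"],cv2.COLOR_RGB2BGR)[120:220,210:340];b=cv2.resize(b,(780,600),interpolation=cv2.INTER_CUBIC)
cv2.imwrite("pics/s21.png",b)
E
```

```text
clock: 28.92
tcp_pos: [648.3, -17.2, 186.8]
tcp_rot: [-3.141, 0.001, 0.028]
contact_force: [0.6, 0.1, -0.2]
finger_gap: 15.3
clock: 29.33
tcp_pos: [629.5, -17.8, 215.2]
tcp_rot: [-3.142, 0.0, 0.028]
contact_force: [-0.5, -0.9, -0.5]
finger_gap: 15.3
[629.25780679 -17.72890871 214.62327249]
```

View pics/w21c.png

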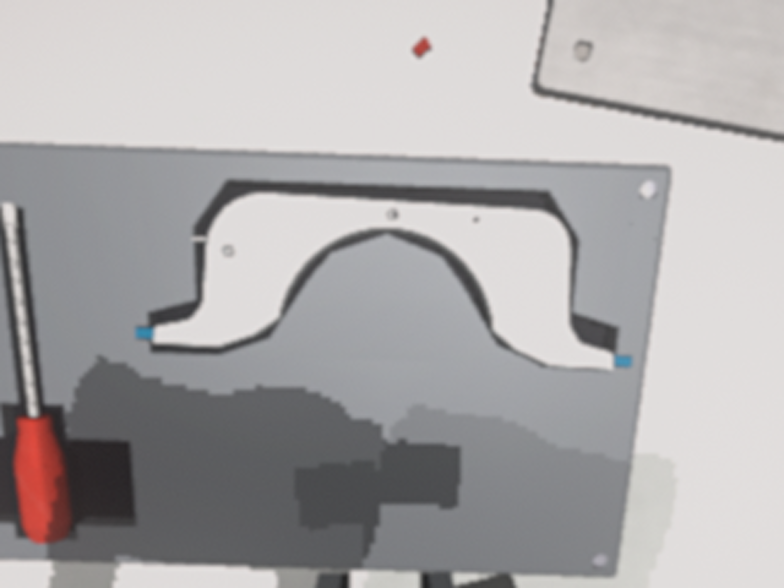

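View pics/s21.png

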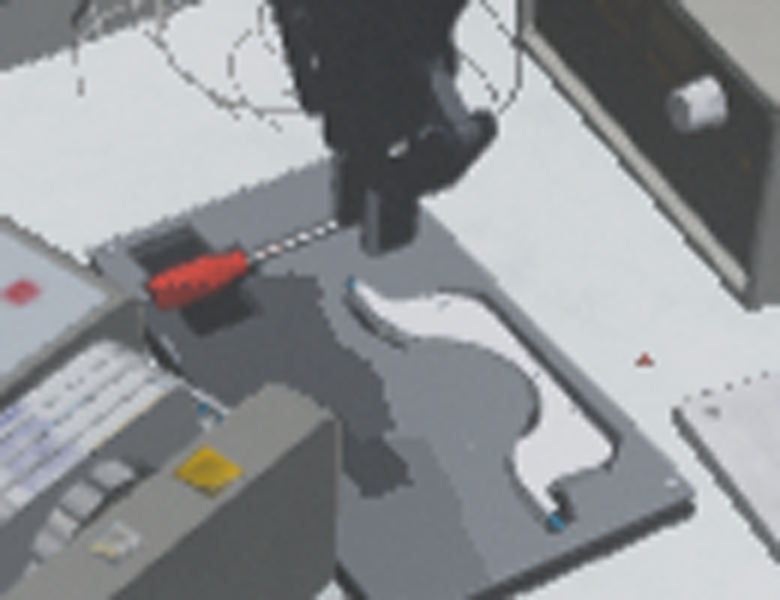

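Run:
```python
from h import *
c=manip.camera("wrist")
t=lambda p:np.array([100+p[0]/2.45-.3,p[1]/2.45-.3])
for n,p,z in(("R",(533,310),16),("L",(240,300),16),("bL",(270,192),16),("bR",(530,209),16),("tL",(138,333),14),("tR",(630,361),14),("pocketbL",(228,181),16),("pocketbR",(548,192),16),("pocketstubR",(617,368),16),("pocketstubL",(150,350),16),("apex",(390,231),16),("tongueapex",(388,236),16)):print(n,ray(c,t(p),z).round(1))
plan([686,-73,140],0.0,5)
```

```text
R [689.3 -70.3  16. ]
L [689.8  37.9  16. ]
bL [727.2  26.2  16. ]
bR [724.2 -66.1  16. ]
tL [676.5  77.1  14. ]
tR [ 671.4 -109.3   14. ]
pocketbL [730.3  40.9  16. ]
pocketbR [729.9 -72.   16. ]
pocketstubR [ 668.8 -104.1   16. ]
pocketstubL [670.5  72.4  16. ]
apex [715.4 -16.6  16. ]
tongueapex [713.6 -15.9  16. ]
now [629.  -17.7 214.3] [-3.141e+00  2.000e-03  2.800e-02] gap 15.3 F [-0.7  0.3  0.7] t 29.4833
[1.11, 1.14, 1.48, -0.0, 0.0, 0.3]
[1.12, 1.13, 1.48, -0.0, 0.0, 0.3]
[1.12, 1.13, 1.48, -0.0, 0.0, 0.3]
[1.13, 1.12, 1.48, -0.0, 0.0, 0.3]
[1.13, 1.11, 1.48, -0.0, 0.0, 0.3]
```

```bash
python3 -m crank '[[1.2,1.08,1.5,0,0,0.32],[1.2,1.08,1.5,0,0,0.32],[1.2,1.06,1.5,0,0,0.32],[1.2,1.06,1.5,0,0,0.32],[1.2,1.06,1.5,0,0,0.32]]' 1
python3 -m crank '[[0,0,1,0,0,0],[0,0,1,0,0,0],[0,0,0.7,0,0,0],[0,0,0.2,0,0,0],[0,0,0,0,0,0]]'
python3 -m crank '[[0,0,0.2,0,0,0],[0,0,0.2,0,0,0],[0,0,0,0,0,0],[0,0,0,0,0,0],[0,0,0,0,0,0]]'
```

```text
clock: 29.9
tcp_pos: [690.2, -70.4, 138.6]
tcp_rot: [-3.141, 0.002, 0.0]
contact_force: [-0.0, -0.2, 0.7]
finger_gap: -0.3
clock: 30.32
tcp_pos: [688.8, -69.2, 111.1]
tcp_rot: [-3.141, 0.002, 0.001]
contact_force: [0.3, 0.2, 0.4]
finger_gap: 0.2
clock: 30.73
tcp_pos: [689.9, -70.1, 108.4]
tcp_rot: [3.141, -0.001, 0.0]
contact_force: [-0.3, -0.5, -0.8]
finger_gap: -0.1
```

```bash
python3 -m crank '[[0,0,0.2,0,0,0],[0,0,0.2,0,0,0],[0,0,0.2,0,0,0],[0,0,0,0,0,0],[0,0,0,0,0,0]]'
python3 -m crank '[[0,0,0.2,0,0,0],[0,0,0.2,0,0,0],[0,0,0,0,0,0],[0,0,0,0,0,0],[0,0,0,0,0,0]]'
python3 -m crank '[[0,0,0.2,0,0,0],[0,0,0.1,0,0,0],[0,0,0,0,0,0],[0,0,0,0,0,0],[0,0,0,0,0,0]]'
```

```text
clock: 31.15
tcp_pos: [689.6, -70.1, 101.5]
tcp_rot: [-3.141, 0.001, 0.0]
contact_force: [-0.3, -1.0, -0.6]
finger_gap: -0.1
clock: 31.57
tcp_pos: [689.7, -70.1, 97.8]
tcp_rot: [-3.142, 0.0, 0.0]
contact_force: [-0.9, 0.0, 0.3]
finger_gap: 0.0
clock: 31.98
tcp_pos: [690.1, -70.2, 95.7]
tcp_rot: [3.141, -0.001, 0.0]
contact_force: [-1.0, 0.3, 5.2]
finger_gap: 0.1
```

```bash
python3 -m crank '[[0.1,0,0.1,0,0,0],[0.1,0,0.1,0,0,0],[0.1,0,0.1,0,0,0],[0.1,0,0,0,0,0],[0,0,0,0,0,0]]'
```

```text
clock: 32.4
tcp_pos: [693.7, -70.1, 91.2]
tcp_rot: [-3.141, 0.001, 0.0]
contact_force: [0.7, 0.3, -0.4]
finger_gap: 0.1
```

```bash
python3 -m crank '[[0,0,0.1,0,0,0],[0,0,0.1,0,0,0],[0,0,0,0,0,0],[0,0,0,0,0,0],[0,0,0,0,0,0]]'
python3 -m crank '[[0,0,-0.5,0,0,0],[0,0,-1,0,0,0],[-1,0,-2,0,0,0],[-2,0,-3,0,0,0],[-2,0,-3,0,0,0]]'
python3 -m crank '[[-1,-2,-2,0,0,0],[0,-2,-1,0,0,0],[0,-1,0,0,0,0],[0,0,0,0,0,0],[0,0,0,0,0,0]]'
python3 - <<'E'
from h import *
c=manip.camera("wrist");save(c,"w22");print(manip.read_state()["tcp_pos"])
a=cv2.cvtColor(c["img"],cv2.COLOR_RGB2BGR)
cv2.imwrite("pics/w22c.png",cv2.resize(a[0:240,100:420],None,fx=2.45,fy=2.45,interpolation=cv2.INTER_CUBIC))
c=manip.camera("scene");b=cv2.cvtColor(c["img"],cv2.COLOR_RGB2BGR)[120:220,210:340];b=cv2.resize(b,(780,600),interpolation=cv2.INTER_CUBIC)
cv2.imwrite("pics/s22.png",b)
E
```

```text
clock: 32.82
tcp_pos: [693.7, -70.1, 89.9]
tcp_rot: [-3.142, 0.0, 0.0]
contact_force: [0.0, 0.2, 0.3]
finger_gap: -0.3
clock: 33.23
tcp_pos: [643.3, -70.1, 185.9]
tcp_rot: [-3.142, 0.0, 0.0]
contact_force: [0.3, -0.6, 0.8]
finger_gap: -0.1
clock: 33.65
tcp_pos: [633.8, -19.8, 214.7]
tcp_rot: [3.141, 0.0, 0.002]
contact_force: [0.9, 0.2, -0.4]
finger_gap: 0.0
[633.70915687 -20.40012934 214.15281318]
```

View pics/w22c.png

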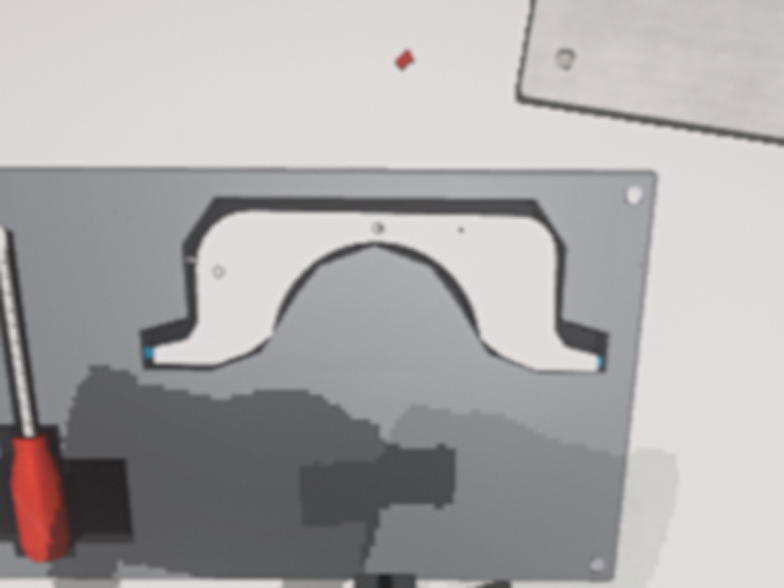

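View pics/s22.png

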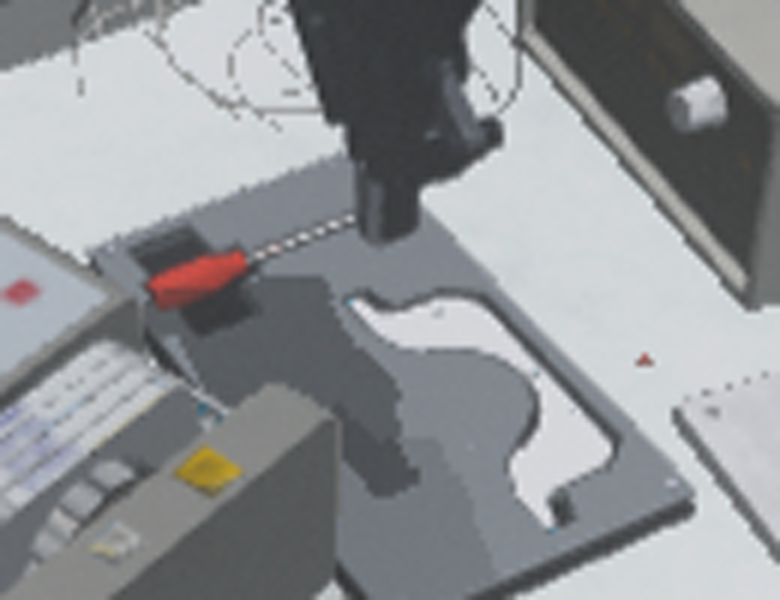

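Run:
```python
from h import *
plan([692,-70,110],0.0,10)
```

```text
now [633.7 -20.7 213.8] [3.141e+00 2.000e-03 0.000e+00] gap 0.1 F [-0.3 -0.2 -0.3] t 33.75
[0.58, 0.49, 1.04, 0.0, 0.0, 0.0]
[0.58, 0.49, 1.04, 0.0, 0.0, 0.0]
[0.58, 0.49, 1.04, 0.0, 0.0, 0.0]
[0.58, 0.49, 1.04, 0.0, 0.0, 0.0]
[0.58, 0.49, 1.04, 0.0, 0.0, 0.0]
[0.58, 0.49, 1.04, 0.0, 0.0, 0.0]
[0.58, 0.49, 1.04, 0.0, 0.0, 0.0]
[0.58, 0.49, 1.04, 0.0, 0.0, 0.0]
[0.58, 0.49, 1.04, 0.0, 0.0, 0.0]
[0.58, 0.49, 1.04, 0.0, 0.0, 0.0]
```

```bash
python3 -m crank '[[1.16,1,1.5,0,0,0],[1.16,1,2,0,0,0],[1.16,1,2,0,0,0],[1.16,1,2,0,0,0],[1.16,0.95,2,0,0,0]]'
python3 -m crank '[[0,0,0.5,0,0,0],[0,0,0.4,0,0,0],[0,0,0.2,0,0,0],[0,0,0,0,0,0],[0,0,0,0,0,0]]'
python3 -m crank '[[0,0,0.2,0,0,0],[0,0,0.2,0,0,0],[0,0,0.2,0,0,0],[0,0,0,0,0,0],[0,0,0,0,0,0]]'
```

```text
clock: 34.17
tcp_pos: [691.9, -71.4, 117.4]
tcp_rot: [-3.141, 0.002, -0.001]
contact_force: [-0.7, -0.0, 0.7]
finger_gap: 0.3
clock: 34.58
tcp_pos: [691.7, -69.2, 109.8]
tcp_rot: [3.141, -0.001, 0.001]
contact_force: [0.5, -0.1, 0.5]
finger_gap: 0.1
clock: 35.0
tcp_pos: [691.7, -69.5, 102.9]
tcp_rot: [-3.142, 0.0, 0.0]
contact_force: [0.3, -0.0, -0.3]
finger_gap: -0.1
```

```bash
python3 -m crank '[[0,0,0.3,0,0,0],[0,0,0.3,0,0,0],[0,0,0.3,0,0,0],[0,0,0.1,0,0,0],[0,0,0,0,0,0]]'
python3 -m crank '[[0,0,0.1,0,0,0],[0,0,0.1,0,0,0],[0,0,0,0,0,0],[0,0,0,0,0,0],[0,0,0,0,0,0]]'
python3 -m crank '[[0,0,0.1,0,0,0],[0,0,0.1,0,0,0],[0,0,0,0,0,0],[0,0,0,0,0,0],[0,0,0,0,0,0]]'
```

```text
clock: 35.42
tcp_pos: [691.4, -69.6, 92.2]
tcp_rot: [-3.141, 0.001, 0.0]
contact_force: [-0.6, -0.1, -0.1]
finger_gap: 0.2
clock: 35.83
tcp_pos: [691.8, -69.6, 91.0]
tcp_rot: [3.142, -0.0, 0.0]
contact_force: [0.3, -0.3, 0.3]
finger_gap: 0.3
clock: 36.25
tcp_pos: [691.8, -69.6, 88.9]
tcp_rot: [-3.142, 0.0, 0.0]
contact_force: [-0.1, -0.0, -0.3]
finger_gap: 0.3
```

```bash
python3 -m crank '[[0,0,-0.5,0,0,0],[0,0,-1.5,0,0,0],[0,-3.6,0,0,0,0],[0,-3.6,0,0,0,0],[0,-3.6,0,0,0,0]]'
python3 -m crank '[[0,0,0.3,0,0,0],[0,0,0.7,0,0,0],[0,0,0.6,0,0,0],[0,0,0,0,0,0],[0,0,0,0,0,0]]'
python3 -m crank '[[0,0,0.1,0,0,0],[0,0,0.1,0,0,0],[0,0,0.1,0,0,0],[0,0,0,0,0,0],[0,0,0,0,0,0]]'
```

```text
clock: 36.67
tcp_pos: [692.6, 38.5, 111.0]
tcp_rot: [3.141, -0.003, -0.002]
contact_force: [0.9, 0.7, -0.2]
finger_gap: -0.1
clock: 37.08
tcp_pos: [691.5, 36.8, 92.3]
tcp_rot: [3.142, 0.001, -0.002]
contact_force: [0.1, 0.3, 0.3]
finger_gap: 0.4
clock: 37.5
tcp_pos: [691.7, 38.2, 89.9]
tcp_rot: [-3.142, 0.0, -0.0]
contact_force: [-0.2, 0.7, 0.2]
finger_gap: 0.0
```

```bash
python3 -m crank '[[0,0,0.1,0,0,0],[0,0,0,0,0,0],[0,0,0,0,0,0],[0,0,0.1,0,0,0],[0,0,0,0,0,0]]'
python3 -m crank '[[0,0,-1,0,0,0],[0,0,-3,0,0,0],[-2,0,-4,0,0,0],[-3,0,-4,0,0,0],[-2,0,-2,0,0,0]]'
python3 -m crank '[[0,0,-2,0,0,0],[0,0,-1,0,0,0],[0,0,0,0,0,0],[0,0,0,0,0,0],[0,0,0,0,0,0]]'
python3 - <<'E'
from h import *
c=manip.camera("wrist");save(c,"w23");print(manip.read_state()["tcp_pos"])
for t,z in(("cassette_mid",11),("driver_handle",15),("driver_tip",15),("cassette_pocket",6),("driver_pocket_handle",6),("driver_pocket_tip",6)):
    for m in manip.mark_of(t,c)[:1]: print(t,np.round(m["xy"],1),round(m["p"],2), np.round(ray(c,m["xy"],z),1))
E
```

```text
clock: 37.92
tcp_pos: [691.9, 38.5, 88.6]
tcp_rot: [3.142, -0.0, 0.0]
contact_force: [-1.1, 0.4, 4.0]
finger_gap: 0.2
clock: 38.33
tcp_pos: [628.3, 38.3, 222.4]
tcp_rot: [3.141, -0.005, 0.0]
contact_force: [0.7, 0.3, 0.3]
finger_gap: -0.3
clock: 38.75
tcp_pos: [628.0, 38.4, 247.3]
tcp_rot: [-3.141, 0.002, 0.0]
contact_force: [-0.5, 0.0, 0.2]
finger_gap: -0.0
[627.86271074  38.37222255 246.81505444]
cassette_mid [308.2 107.3] 0.33 [703.3 -13.4  11. ]
driver_handle [183.  189.8] 0.63 [617.2 119.2  15. ]
driver_tip [172.5  94.8] 0.77 [715.  122.4  15. ]
cassette_pocket [311.2 108.7] 0.58 [701.9 -17.4   6. ]
driver_pocket_handle [186.9 189.3] 0.55 [615.3 117.2   6. ]
driver_pocket_tip [178.   93.1] 0.65 [717.1 119.2   6. ]
```

View pics/w23.png

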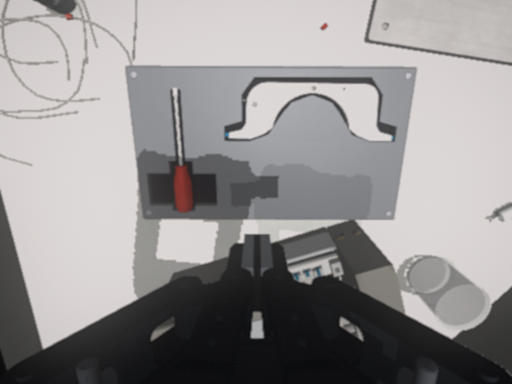

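Run:
```python
from h import *
manip.close_job();print(manip.read_state()["clock"])
```

```text
the job is handed in; nothing more can be done
the job is handed in; nothing more can be done
```

I put both things in their pockets and handed the job in at about 39 s. No verdict came back, so the result rests on my own last checks.

**Screwdriver:** I gripped it on the worktop and laid it in its pocket with the blade in the groove. I then re-gripped it once to move it about 2 mm forward.
- A light touch with shut fingertips met the handle top at z ≈ 24 mm, which fits a handle lying flat (top at z = 24 to 25 mm).
- The last networks put the handle point within about 2 mm of its pocket point and the tip within about 4 mm.

**Cassette:** I pushed it with two fingertips in its hollow, and it dropped into the arched pocket except for the right leg. That leg stayed up about 6 mm, and one light press settled it.
- Afterwards the left leg's top was felt at z ≈ 16 mm, level with the deck. The right leg gave no contact down to the same height, so it is down too.
- In the last picture it lies inside the pocket outline, and the networks put it within about 4 mm of the pocket middle, with low confidence.

**Disagreements:** In the wrist camera pictures the driver's tip showed about 1.5 to 2 mm past the end of the groove, so it looked longer than the stated 121 mm. The contact forces, the scene camera and the touch test all agreed with a seated driver, so I went by those.

I steered clear of the syringe, beaker and dish, but did not measure their positions again at the end.

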